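Switch on and hang the electronic price labels

ROBOT

A 7-joint arm with a two-finger parallel gripper is mounted at the origin on the work surface. World frame = base frame: x ahead of the robot, y to its left, z up, the work surface at z = 0. Lengths are in mm, angles in rad, forces in N, time in s.
With the tool pointing down it reaches from about 400 to 875 mm from the base axis. Payload 4.4 kg.
Tool frame: the origin (TCP) lies midway between the tips of the shut fingers; the grasp point (between the pads) lies 19 mm behind it; z points along the fingers, y is the line along which they close (so a half turn about z gives the same grasp; the last joint's range is limited). The gripper opens to 85 mm and grips with 20 to 120 N. Pads are 22 mm wide; open, the fingers measure 114 mm over their backs; the gripper's body (76 mm by 85 mm) begins 54 mm behind the grasp point. The pads swing forward as they close: fully open they stand 13 mm farther back than shut.
Start: joints at [1.12, 0.628, 0.038, 1.517, -0.027, 0.996, -0.02], TCP at [244.021, -602.471, 231.313] pointing down, gripper open.
Joint ranges: [-3.06, 3.06], [-0.37, 2.12], [-1.25, 1.32], [0.18, 2.47], [-1.1, 4.24], [0.23, 1.98], [-2.94, 2.94]. Speed limits (rad/s): [2.57, 2.57, 3.14, 3.14, 3.14, 3.14, 3.14].

INTERFACE

Orientations are given as [roll, pitch, yaw] about the fixed x, y, z axes, in that order (R = Rz(yaw) Ry(pitch) Rx(roll)).
In Python, from cell import telemetry, eyes, ctrl, finder gives the robot as it stands.
- The arm moves only by the tool move_arm, never from a script. Its argument "steps" is a list of rows, each a list of 7 numbers: the turn, a rotation vector about the world's x, y, z in degrees, then the shift along the world's x, y, z in m, then the finger opening in m, from 0 to 0.0854. A call has 1 to 5 rows; each row shifts and turns the commanded pose from where the row before left it; what a row does not reach is not made up. A row lasts 1/10 s, in which the tool goes at most 50 mm and 8.59 degrees, less where a joint would pass 70% of its speed; a pose out of reach is approached as far as the arm can. A call with a gripper value outside its range is refused whole. The fingers move at their own pace and stop on an object; the grip force is fixed at half the most. Time passes only in rows, so rows that do not move let the fingers close. It gives the time, the measured TCP pose, the force, the opening and the grip force at its end, in the units of the state.
- telemetry.read_state(): the state, without advancing time (a new reading comes with each control period).
- eyes.get_image(name): name is "scene" or "top" or "wrist"; returns (picture, depth): 480x640x3 uint8, blue, green, red; 480x640 float32, mm along the optical axis (not along the pixel's ray), 0 where there is no reading.
- eyes.calibration(name): a dict with "fx", "fy", "cx", "cy" (pixels), "position" and "attitude" of the camera in the world. Camera axes: x right, y down, z forward; pixel columns grow to the right and rows downward; lengths in mm; the calibration is good to about 2 mm. A picture is of the moment at which its call begins: read the wrist's pose just before it. calibration takes no time and is no camera call; for the wrist camera it gives the pose at the moment of the call.
- ctrl.finish_job(): hands the job in; it is judged then, once.
Trained networks look in the newest picture that a camera, given by its name, has taken for a name from the list of things; names that differ only in an ending like _2 or _b are one class to them, and where a whole thing is asked for, a point or a joint stands for the part that bears it (a point fixed in the world has none). Each returns a list of dicts, best first, with "confidence" (0 to 1); they miss things now and then, are a little off and sometimes report something else, mostly with a low value. They report only what shows in the picture. A call takes as long as a camera call. They do not tell look-alikes from the thing itself.
- finder.boxes_of(camera, name): "location" ([x, y, z] in mm, in the coordinates of the camera as it stood for that picture, good to about 4 mm: the middle of the surface that is visible of it).
- finder.cut_out(camera, name): "mask" (480x640 bool, what is visible of it).
- finder.pinpoint(camera, name): "location" ([x, y, z] in mm, in the coordinates of the camera as it stood for that picture, good to about 4 mm: a listed point, or the origin of a listed thing).
The state is a dict: "clock": time; "qpos": joint angles; "qd": joint speeds; "tau": joint torques, N m; "eef_pos": TCP position; "tool_rot": TCP orientation; "force": force on the tool from outside, world axes, zero at the start; "torque": the same for the moment, N m; "width": finger opening in mm; "gripper_force": force on a finger pad.
Only numpy, scipy, OpenCV 4.12 (cv2) and the standard library are available. Lean on these libraries where they do the work, as an engineer would, in place of code of your own. Each camera call takes 0.05 s, during which the arm holds its last target. There are 200 camera calls.

TASK

Get the price labels ready for the display shelf: switch on every electronic label on the counter by pushing its end switch fully in, with the label lying braced against the steel stop while you push, then hang each one on the stand of its own size, both holes over both pins, screen outwards with the hole edge uppermost, fully home and at rest. Leave the other goods where they are.

Things in the scene. Friction and masses are not known exactly. Their poses are not given: they have to be found in the camera images.
- label_small_centre (a point): Middle of the small price label: loose white slab 100 mm long (x), 46 wide (y), 14 thick (z), about 102 g, screen up on the counter; the point is 7 mm above its back. x runs to the end with the black push switch, y to the long edge with the two hanging holes (top of the screen), z out of the screen. May be absent.
- label_small_hole_left (a point): Mouth, in the back face, of the small label's left hole: 30 mm towards -x and 13 mm towards +y from the middle of the back. The 10 mm hole goes straight through the slab; the right hole is its mirror image towards +x, 60 mm from it.
- switch_small (a joint): Push switch in the middle of the small label's +x end: black block 20 mm wide, 10 high, centred 7 mm above the back. Off (0) it stands 11 mm out of the end; it slides in 8 mm (0.008 m = fully in, on) when pushed level along the label, takes about 5 N throughout and stays where left. An unbraced label just slides away.
- label_medium_centre (a point): Middle of the medium price label: loose white slab 118 mm long (x), 46 wide (y), 14 thick (z), about 120 g, screen up on the counter; the point is 7 mm above its back. x runs to the end with the black push switch, y to the long edge with the two hanging holes (top of the screen), z out of the screen. May be absent.
- label_medium_hole_left (a point): Mouth, in the back face, of the medium label's left hole: 39 mm towards -x and 13 mm towards +y from the middle of the back. The 10 mm hole goes straight through the slab; the right hole is its mirror image towards +x, 78 mm from it.
- switch_medium (a joint): Push switch in the middle of the medium label's +x end: black block 20 mm wide, 10 high, centred 7 mm above the back. Off (0) it stands 11 mm out of the end; it slides in 8 mm (0.008 m = fully in, on) when pushed level along the label, takes about 5 N throughout and stays where left. An unbraced label just slides away.
- label_large_centre (a point): Middle of the large price label: loose white slab 136 mm long (x), 46 wide (y), 14 thick (z), about 138 g, screen up on the counter; the point is 7 mm above its back. x runs to the end with the black push switch, y to the long edge with the two hanging holes (top of the screen), z out of the screen. May be absent.
- label_large_hole_left (a point): Mouth, in the back face, of the large label's left hole: 48 mm towards -x and 13 mm towards +y from the middle of the back. The 10 mm hole goes straight through the slab; the right hole is its mirror image towards +x, 96 mm from it.
- switch_large (a joint): Push switch in the middle of the large label's +x end: black block 20 mm wide, 10 high, centred 7 mm above the back. Off (0) it stands 11 mm out of the end; it slides in 8 mm (0.008 m = fully in, on) when pushed level along the label, takes about 5 N throughout and stays where left. An unbraced label just slides away.
- stand_small_seat (a point): Middle of the sloping seat of the fixed dark steel stand for the small label, 85 mm above the counter; x up the slope (30 degrees to the level, low side to the robot), y level to the left, z square out of it. Seat: two bars along x, 14 mm wide, 60 long, 60 apart between centres, open between for fingertips, 40 mm or more deep.
- stand_small_pin_left (a point): Root of that stand's left pin, on the seat surface, 13 mm up the slope and 30 mm left of its middle; the right pin mirrors it. Pins: 6 mm thick, square to the slope, 21 mm proud, tapered tips. Home, the label's back lies flat on both bars, its middle on the seat's, label x along seat -y, label y along seat x, left hole on left pin.
- stand_medium_seat (a point): Middle of the sloping seat of the fixed dark steel stand for the medium label, 85 mm above the counter; x up the slope (30 degrees to the level, low side to the robot), y level to the left, z square out of it. Seat: two bars along x, 14 mm wide, 60 long, 78 apart between centres, open between for fingertips, 40 mm or more deep.
- stand_medium_pin_left (a point): Root of that stand's left pin, on the seat surface, 13 mm up the slope and 39 mm left of its middle; the right pin mirrors it. Pins: 6 mm thick, square to the slope, 21 mm proud, tapered tips. Home, the label's back lies flat on both bars, its middle on the seat's, label x along seat -y, label y along seat x, left hole on left pin.
- stand_large_seat (a point): Middle of the sloping seat of the fixed dark steel stand for the large label, 85 mm above the counter; x up the slope (30 degrees to the level, low side to the robot), y level to the left, z square out of it. Seat: two bars along x, 14 mm wide, 60 long, 96 apart between centres, open between for fingertips, 40 mm or more deep.
- stand_large_pin_left (a point): Root of that stand's left pin, on the seat surface, 13 mm up the slope and 48 mm left of its middle; the right pin mirrors it. Pins: 6 mm thick, square to the slope, 21 mm proud, tapered tips. Home, the label's back lies flat on both bars, its middle on the seat's, label x along seat -y, label y along seat x, left hole on left pin.
- stop: The fixed stop: a steel angle screwed to the counter. Origin at counter level in the middle of its flat upright face, which looks to its -x (towards the robot); the face is 150 mm long (along its y) and 24 mm high; the upright is 16 mm thick, with a foot behind it.
- bowl_a: Terracotta tobacco bowl, 66 mm wide, 62 mm high, a loose bystander to be left where it is; origin at the centre of its underside.
- bowl_b: White ceramic tobacco bowl, 66 mm wide, 62 mm high, a loose bystander to be left where it is; origin at the centre of its underside.
- jar: Amber glass jar with black cap, 56 mm wide, 60 mm high, a loose bystander to be left where it is; origin at the centre of its underside.
- carton: Cardboard carton 70 x 90 x 60 mm, a loose bystander to be left where it is; origin at the centre of its underside.
- tongs: Steel charcoal tongs lying flat, 175 mm long along x, 22 mm wide, 8 mm high, a loose bystander to be left where it is; origin at the centre of its underside.
- saucer: Steel ash saucer, 80 mm wide, 11 mm high, a loose bystander to be left where it is; origin at the centre of its underside.
- base_small: Small white ceramic vase base, 76 mm wide, 90 mm high, a loose bystander to be left where it is; origin at the centre of its underside.
Things that resemble listed ones, but are neither listed nor needed, are in the scene too. What is shaped like the part that bears stand_large_seat but blue or turquoise is not meant.

How it is judged (in metres and radians):
At the end, for the whole second after the job is handed in: Every label present is on (switch at least 6 of its 8 mm in) and hangs at rest on the stand of its size, the back mouth of its left hole within 5.5 mm of the root of the left pin, its length and its screen aligned with the seat within 0.05 rad (so both pins are through) (distance between label_small_hole_left and stand_small_pin_left below 0.0055 m and angle between the x axis of label_small_centre and the y axis of stand_small_seat, either way round below 0.05 rad and angle between the z axis of label_small_centre and the z axis of stand_small_seat, either way round below 0.05 rad and value of joint each of switch_small, switch_medium, switch_large above 0.006 m and linear speed of each of label_small, label_medium, label_large below 0.02 m/s and distance between label_medium_hole_left and stand_medium_pin_left below 0.0055 m and angle between the x axis of label_medium_centre and the y axis of stand_medium_seat, either way round below 0.05 rad and angle between the z axis of label_medium_centre and the z axis of stand_medium_seat, either way round below 0.05 rad and distance between label_large_hole_left and stand_large_pin_left below 0.0055 m and angle between the x axis of label_large_centre and the y axis of stand_large_seat, either way round below 0.05 rad and angle between the z axis of label_large_centre and the z axis of stand_large_seat, either way round below 0.05 rad); the robot touches nothing.
It fails at once if the small label's switch is pushed in while the label is not resting against the stop (value of joint switch_small between 0.002 and 0.006 m and velocity of joint switch_small above 0.004 m/s and contact force between label_small and stop below 0.3 N).
It fails at once if the medium label's switch is pushed in while the label is not resting against the stop (value of joint switch_medium between 0.002 and 0.006 m and velocity of joint switch_medium above 0.004 m/s and contact force between label_medium and stop below 0.3 N).
It fails at once if the large label's switch is pushed in while the label is not resting against the stop (value of joint switch_large between 0.002 and 0.006 m and velocity of joint switch_large above 0.004 m/s and contact force between label_large and stop below 0.3 N).
It fails at once if a bystander is shifted by more than 4 cm (distance of any of bowl_a, bowl_b, jar, carton, tongs, saucer, base_small from where it was at the start of the episode above 0.04 m).
Of label_small, label_medium, label_large only 2 to 3 are there at a start; the rules pass over those that are not, and their reading is None.
At some moment in a run one of label_small, label_medium, label_large may be knocked a few centimetres aside while the robot is not near it.
It also fails if it takes over 210 s, if anything falls off the work surface, if the arm or the gripper's body presses on something with over 40 N, if the wrist force passes 120 N, or if a joint passes its speed limit or range.

## Working session

There is one attempt and no reset: what is moved stays moved. The work goes in short steps, Python scripts to look and compute and a tool call to move; the robot and the scene stay as the last step left them, time stands still between calls to the robot, and variables do not carry over. Pictures are saved under pics/ and viewed, at most 14 in all, crops included, and the job is handed in when it is done.

Besides the shell and the picture viewer there is one more tool, called after ">>>" as name(argument=value, ...) on one line, values as JSON. move_arm: Moves the arm, as the interface text tells. Its arguments: {"type":"object","properties":{"steps":{"type":"array"}},"required":["steps"]}

```bash
mkdir -p pics; ls
cat > h.py <<'E'
import numpy as np, cv2
from scipy.spatial.transform import Rotation as Ro
from cell import telemetry, eyes, ctrl, finder
def cal(n):
    c=eyes.calibration(n); a=np.array(c["attitude"],float)
    R=a if a.shape==(3,3) else Ro.from_euler('xyz',a).as_matrix()
    return c,R,np.array(c["position"],float)
def world(n,p,C=None):
    c,R,t=C or cal(n); return R@np.asarray(p,float)+t
def cloud(n,d,C=None):
    c,R,t=C or cal(n); v,u=np.mgrid[:480,:640]
    P=np.stack([(u-c["cx"])/c["fx"]*d,(v-c["cy"])/c["fy"]*d,d],-1)
    return P@R.T+t
def proj(n,p,C=None):
    c,R,t=C or cal(n); q=R.T@(np.asarray(p,float)-t)
    return c["fx"]*q[0]/q[2]+c["cx"],c["fy"]*q[1]/q[2]+c["cy"]
E
python3 - <<'E'
from h import *
print(telemetry.read_state())
for n in("scene","top","wrist"):
    print(n,eyes.calibration(n))
for n in("scene","top"):
    im,d=eyes.get_image(n); cv2.imwrite(f"pics/{n}0.png",im); np.save(f"{n}_d.npy",d)
    for k in ["label_small_centre","label_medium_centre","label_large_centre","label_small_hole_left","label_medium_hole_left","label_large_hole_left","stand_small_seat","stand_medium_seat","stand_large_seat","stand_small_pin_left","stand_medium_pin_left","stand_large_pin_left","stop"]:
        for r in finder.pinpoint(n,k)[:3]: print(n,k,round(r["confidence"],2),world(n,r["location"]).round(0))
E
```

```text
pics
{'clock': 0.0, 'qpos': array([ 1.12019549,  0.62935553,  0.03842334,  1.51836786, -0.02697303,
        0.9962986 , -0.02003093]), 'qd': array([-0.00161848, -0.00028584, -0.00046917,  0.00163509, -0.0004063 ,
        0.00027206,  0.00177416]), 'tau': array([ 8.16593056e-04, -5.63396144e+01,  1.22643046e+00, -1.93442738e+01,
        1.09215238e-02,  1.04006269e-02, -6.60388693e-06]), 'eef_pos': array([ 243.78781805, -601.87496955,  230.38271185]), 'tool_rot': array([-3.13968124e+00,  3.74986006e-05,  3.84799690e-01]), 'force': array([1.01544939, 0.52288478, 0.21199132]), 'torque': array([-0.00861013, -0.02640917, -0.11236464]), 'gripper_force': 0.0, 'width': 85.31574360255031}
scene {'fx': 562.8938495260309, 'fy': 562.8938495260309, 'cx': 320.659817896242, 'cy': 249.6948275851516, 'position': array([1712.46338938,   23.21109526, 1169.24767289]), 'attitude': array([-2.28716738, -0.01695967,  1.59942051])}
top {'fx': 498.3450542531674, 'fy': 498.3450542531674, 'cx': 322.25795689104626, 'cy': 233.40165488988822, 'position': array([ 361.7028579 ,    3.25598152, 1394.79841587]), 'attit
[... 1254 characters left out ...]
centre 0.72 [596. 344.  87.]
top label_small_hole_left 0.55 [452. 142.   1.]
top label_large_hole_left 0.96 [491. -44.  -2.]
top stand_small_seat 0.74 [566. -13.  88.]
top stand_small_seat 0.67 [575. 173.  82.]
top stand_medium_seat 0.69 [573. 172.  87.]
top stand_medium_seat 0.53 [ 631. -302.   -4.]
top stand_large_seat 0.98 [370. 389.  88.]
top stand_large_seat 0.92 [213. 273.  84.]
top stand_large_seat 0.72 [596. 345.  89.]
top stand_small_pin_left 0.92 [580.  20.  91.]
top stand_medium_pin_left 0.95 [582. 205.  87.]
top stand_large_pin_left 0.78 [614. 393.  93.]
top stand_large_pin_left 0.71 [215. 316.  93.]
top stand_large_pin_left 0.59 [388. 432.  93.]
top stop 0.82 [ 630. -305.    0.]
```

View pics/top0.png

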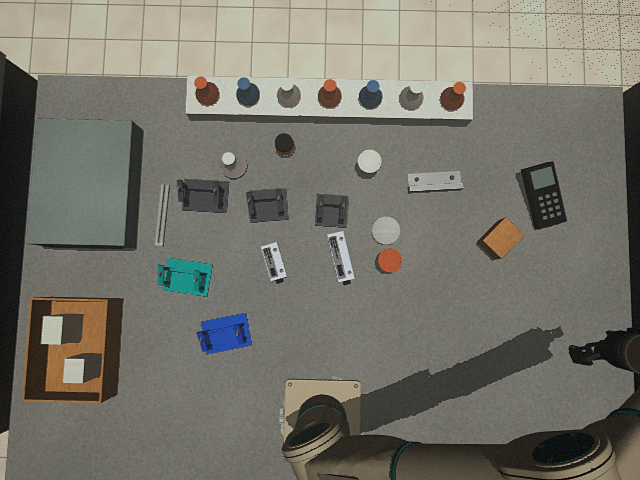

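View pics/scene0.png

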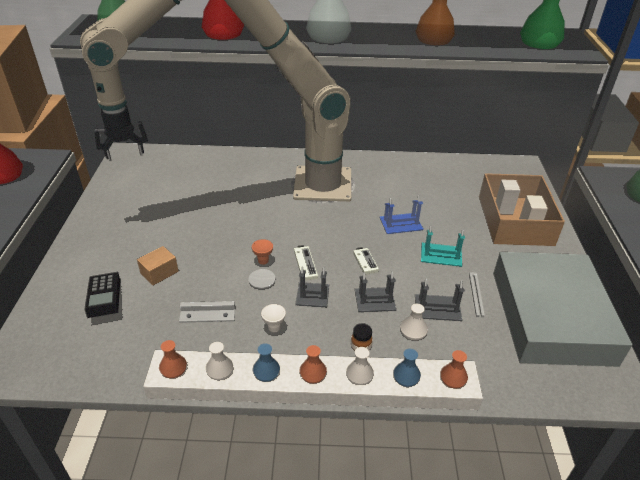

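The top view shows the small label at about (273,262), the large label at (341,257), and no medium label. The dark stands are at (332,210) small, (268,205) medium and (203,195) large, the stop is at (435,181), and the blue and turquoise look-alike stands are further in. In the scene view, both labels' switch ends face the robot.

Next I'll hover over the labels to use the wrist camera.

>>> move_arm(steps=[[0, 0, 0, 0.01, 0.04, 0, 0.07], [0, 0, 0, 0.013, 0.045, 0.002, 0.07], [0, 0, -1, 0.013, 0.045, 0.002, 0.07], [0, 0, -1, 0.013, 0.045, 0.002, 0.07], [0, 0, -1, 0.013, 0.045, 0.002, 0.07]])

```text
clock: 1.9
eef_pos: [306.4, -380.7, 239.6]
tool_rot: [3.141, -0.001, 0.331]
force: [0.7, 0.1, 0.3]
width: 69.8
gripper_force: 0.0
```

>>> move_arm(steps=[[0, 0, -1, 0.013, 0.045, 0.002, 0.07], [0, 0, -1, 0.013, 0.045, 0.002, 0.07], [0, 0, 0, 0.013, 0.045, 0.002, 0.07], [0, 0, 0, 0.013, 0.045, 0.002, 0.07], [0, 0, 0, 0.013, 0.045, 0.002, 0.07]])

```text
clock: 2.4
eef_pos: [371.5, -155.8, 249.8]
tool_rot: [3.141, -0.001, 0.297]
force: [1.4, -0.7, 0.2]
width: 70.5
gripper_force: 0.0
```

>>> move_arm(steps=[[0, 0, 0, 0.013, 0.045, 0, 0.07], [0, 0, 0, 0.013, 0.045, 0, 0.07], [0, 0, 0, 0.0, 0.02, 0, 0.07], [0, 0, 0, 0, 0, 0, 0.07], [0, 0, 0, 0, 0, 0, 0.07]])

```text
clock: 2.9
eef_pos: [397.0, -47.8, 249.5]
tool_rot: [3.141, -0.0, 0.298]
force: [-0.4, -0.2, 0.4]
width: 70.2
gripper_force: 0.0
```

```bash
cat >> h.py <<'E'
NAMES="label_small_centre label_medium_centre label_large_centre label_small_hole_left label_large_hole_left stand_small_seat stand_small_pin_left stand_large_seat stand_large_pin_left stop".split()
def show(n,names):
    for k in names:
        for r in finder.pinpoint(n,k)[:2]:
            if r["confidence"]>.4: print(k,round(r["confidence"],2),world(n,r["location"]).round(1))
def white_rects(im,W,zlo,zhi,box,vmin=120):
    """min-area rectangles, in world mm, of points in height band & box"""
    m=(W[...,2]>zlo)&(W[...,2]<zhi)&(W[...,0]>box[0])&(W[...,0]<box[1])&(W[...,1]>box[2])&(W[...,1]<box[3])
    m=cv2.morphologyEx(m.astype(np.uint8),cv2.MORPH_OPEN,np.ones((3,3)))
    n,l,s,c=cv2.connectedComponentsWithStats(m)
    for i in range(1,n):
        if s[i,4]>150:
            P=W[l==i]; yield P,cv2.minAreaRect(P[:,:2].astype(np.float32)),s[i]
E
python3 - <<'E'
from h import *
s=telemetry.read_state(); print(s["eef_pos"],s["tool_rot"],s["clock"])
C=cal("wrist"); im,d=eyes.get_image("wrist"); cv2.imwrite("pics/w1.png",im); np.save("w1d.npy",d)
W=cloud("wrist",d,C); np.save("w1W.npy",W)
g=W[(abs(W[...,2])<12)&(d>0)]; print("ground z",np.percentile(g[:,2],[5,50,95]))
show("wrist",NAMES)
for P,r,st in white_rects(im,W,8,25,(330,560,-120,230)): print(np.round(r[0],1),np.round(r[1],1),round(r[2],1),P[:,2].mean(),st)
E
```

```text
[397.00822866 -47.82460048 249.46282379] [ 3.14098795e+00 -1.23139216e-04  2.98162696e-01] 2.9
ground z [-0.82914952  0.55745091  6.16342097]
label_small_centre 0.78 [425.6 140.5   9.7]
label_medium_centre 0.42 [ 5.129e+02 -1.691e+02  3.000e-01]
label_large_centre 0.8 [433.3 -40.3   1.5]
label_small_hole_left 0.8 [453.9 140.2  -1.1]
label_large_hole_left 0.79 [489.2 -43.9   0.5]
stand_small_seat 0.74 [562.  -16.6  86.5]
stop 0.87 [ 626.6 -305.3    1.8]
[415.8 143.3] [111.1  48.2] 17.7 14.287843175243637 [ 116   72   63  113 4900]
[433.6 -41.4] [147.1  46. ] 14.5 14.6888930712503 [ 301   92   50  141 5701]
```

View pics/w1.png

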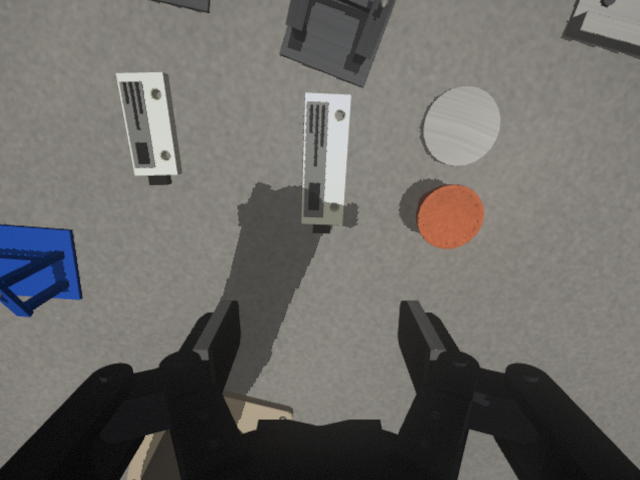

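The wrist view shows the large label at (327,160), the small one at (148,125), the small stand at the top (335,30), the saucer at (461,125), and the terracotta bowl at (451,216). The body sizes match the given ones, with the large label centre at (439,-40) and length axis at 14.5°. Next I'll grasp the large label.

>>> move_arm(steps=[[0, 0, -2.6, 0.042, 0.008, 0, 0.07], [0, 0, 0, 0, 0, -0.045, 0.07], [0, 0, 0, 0, 0, -0.045, 0.07], [0, 0, 0, 0, 0, -0.045, 0.07], [0, 0, 0, 0, 0, -0.045, 0.07]])

```text
clock: 3.95
eef_pos: [439.5, -39.5, 67.9]
tool_rot: [3.141, -0.001, 0.252]
force: [0.8, -0.8, -0.4]
width: 70.0
gripper_force: 0.0
```

>>> move_arm(steps=[[0, 0, 0, 0, 0, -0.04, 0.07], [0, 0, 0, 0, 0, -0.02, 0.07], [0, 0, 0, 0, 0, -0.008, 0.07], [0, 0, 0, 0, 0, 0, 0.07], [0, 0, 0, 0, 0, 0, 0.07]])

```text
clock: 4.45
eef_pos: [436.7, -43.6, 24.5]
tool_rot: [3.133, 0.011, 0.252]
force: [0.7, -0.2, 0.3]
width: 69.9
gripper_force: 0.0
```

>>> move_arm(steps=[[0, 0, 0, 0, 0, 0, 0.05], [0, 0, 0, 0, 0, 0, 0.04], [0, 0, 0, 0, 0, 0, 0.035], [0, 0, 0, 0, 0, 0, 0.035], [0, 0, 0, 0, 0, 0, 0.035]])

```text
clock: 4.95
eef_pos: [436.8, -43.5, 24.7]
tool_rot: [3.132, 0.011, 0.252]
force: [-0.0, 0.6, -0.0]
width: 35.3
gripper_force: 0.0
```

Run:
```python
from h import *
s=telemetry.read_state(); print(s["eef_pos"],s["tool_rot"],s["clock"],s["width"],s["gripper_force"],s["force"])
C=cal("wrist"); im,d=eyes.get_image("wrist"); cv2.imwrite("pics/w2.png",im)
```

```text
[436.76294779 -43.4908996   24.71199119] [3.13202655 0.01083182 0.25223459] 4.95 35.3147855343017 0.0 [-0.02377182  0.5875493  -0.00779345]
```

View pics/w2.png

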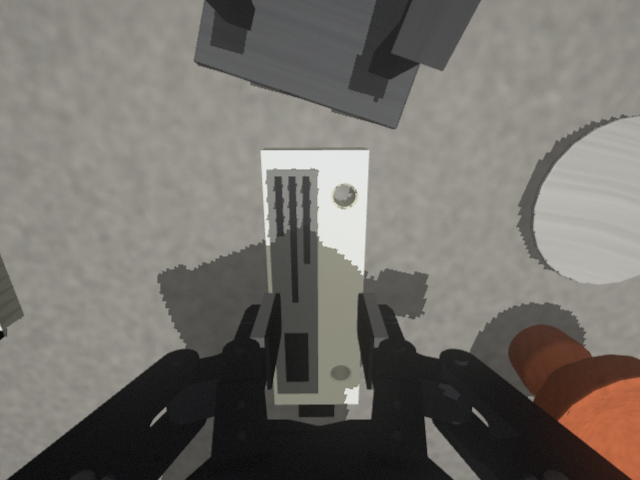

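The fingers shut above the label at TCP z ≈ 25 and gripped nothing. The label is undisturbed, with its body spanning columns 262–370. Next I'll check which joint limited the descent.

Run:
```python
from h import *
s=telemetry.read_state(); print(s["qpos"].round(3),s["eef_pos"],s["tool_rot"])
```

```text
[ 0.159  0.739 -0.195  2.231  0.654  0.237 -1.946] [436.69594703 -43.52120088  24.63630389] [3.13210568 0.01099738 0.2521822 ]
```

>>> move_arm(steps=[[0, 0, 0, 0, 0, 0, 0.07], [0, 0, 0, 0, 0, 0, 0.07], [0, 0, 0, 0, 0, 0, 0.07], [0, 0, 0, 0, 0, -0.01, 0.07], [0, 0, 0, 0, 0, -0.01, 0.07]])

```text
clock: 5.5
eef_pos: [437.0, -43.5, 4.5]
tool_rot: [3.132, 0.01, 0.252]
force: [0.1, -0.1, 0.4]
width: 70.1
gripper_force: 0.0
```

Run:
```python
from h import *
s=telemetry.read_state(); print(s["qpos"].round(3),s["eef_pos"],s["tool_rot"])
```

```text
[ 0.195  0.789 -0.249  2.233  0.93   0.235 -2.218] [436.99772792 -43.54786349   4.48140953] [3.13181964 0.01029183 0.25205894]
```

>>> move_arm(steps=[[0, 0, 0, 0.01, 0.005, 0, 0.07], [0, 0, 0, 0, 0, -0.004, 0.07], [0, 0, 0, 0, 0, 0, 0.07]])

```text
clock: 5.8
eef_pos: [446.3, -38.6, 0.1]
tool_rot: [3.132, 0.012, 0.252]
force: [0.4, -0.5, -0.1]
width: 70.1
gripper_force: 0.0
```

Run:
```python
from h import *
s=telemetry.read_state(); print(s["qpos"].round(3),s["eef_pos"],s["tool_rot"],s["force"])
```

```text
[ 0.2    0.805 -0.273  2.208  0.932  0.259 -2.228] [ 4.46278005e+02 -3.86369827e+01  9.83230948e-02] [3.13241058 0.01182577 0.25198189] [ 0.40606206 -0.53402144 -0.11753062]
```

>>> move_arm(steps=[[0.68, -0.52, 0, 0, 0, 0, 0.07], [0, 0, 0, 0, 0, 0, 0.05], [0, 0, 0, 0, 0, 0, 0.04], [0, 0, 0, 0, 0, 0, 0.035], [0, 0, 0, 0, 0, 0, 0.035]])

```text
clock: 6.3
eef_pos: [446.1, -38.9, 1.0]
tool_rot: [3.14, 0.0, 0.252]
force: [-0.6, -1.5, 6.0]
width: 44.2
gripper_force: 61.5
```

>>> move_arm(steps=[[0, 0, 0, 0, 0, 0, 0.035], [0, 0, 0, 0, 0, 0, 0.035], [0, 0, 0, 0, 0, 0, 0.035]])

```text
clock: 6.6
eef_pos: [446.1, -39.0, 1.0]
tool_rot: [3.14, 0.0, 0.252]
force: [-2.0, -1.0, 6.3]
width: 44.6
gripper_force: 61.5
```

Run:
```python
from h import *
s=telemetry.read_state(); print(s["qpos"].round(3),s["eef_pos"],s["tool_rot"],s["force"],s["width"],s["gripper_force"])
```

```text
[ 0.22   0.803 -0.289  2.216  0.976  0.252 -2.263] [446.09823561 -38.95643269   0.96932011] [3.14029434e+00 2.75816326e-04 2.52179609e-01] [-2.0285432  -0.96944796  6.32683527] 44.61646540903527 61.49032115936279
```

>>> move_arm(steps=[[0, 0, 0, 0, 0, 0.02, 0.035], [0, 0, 0, 0.005, 0, 0.035, 0.035], [0, 0, 0, 0.01, 0, 0.04, 0.035], [0, 0, 0, 0.01, -0.01, 0.04, 0.035], [0, 0, -1, 0.01, -0.02, 0.02, 0.035]])

```text
clock: 7.1
eef_pos: [483.1, -66.9, 158.7]
tool_rot: [-3.141, -0.005, 0.238]
force: [0.8, -1.4, -1.7]
width: 44.3
gripper_force: 62.2
```

>>> move_arm(steps=[[0, 0, -2, 0.01, -0.04, 0, 0.035], [0, 0, -2, 0.01, -0.04, 0, 0.035], [0, 0, -2, 0.01, -0.04, 0, 0.035], [0, 0, -2, 0.01, -0.04, 0, 0.035], [0, 0, -2, 0.01, -0.04, 0, 0.035]])

```text
clock: 7.6
eef_pos: [531.1, -270.0, 155.2]
tool_rot: [-3.141, 0.001, 0.059]
force: [1.0, 0.5, -0.8]
width: 44.4
gripper_force: 62.2
```

>>> move_arm(steps=[[0, 0, -2, 0, -0.03, 0, 0.035], [0, 0, 0, 0, -0.005, 0, 0.035], [0, 0, 0, 0, 0, 0, 0.035]])

```text
clock: 7.9
eef_pos: [530.6, -304.4, 154.8]
tool_rot: [-3.141, 0.001, 0.023]
force: [0.8, -0.1, -1.8]
width: 44.1
gripper_force: 62.2
```

Run:
```python
from h import *
s=telemetry.read_state(); print(s["qpos"].round(3),s["eef_pos"],s["tool_rot"],s["force"],s["width"],s["gripper_force"])
C=cal("wrist"); im,d=eyes.get_image("wrist"); cv2.imwrite("pics/w3.png",im); W=cloud("wrist",d,C); np.save("w3W.npy",W)
show("wrist",["stop","label_large_centre","label_large_hole_left"])
for P,r,st in white_rects(im,W,19,29,(560,700,-420,-200)): print(np.round(r[0],1),np.round(r[1],1),round(r[2],1),P[:,2].mean(),st)
# stop front edge, using top surface of the upright
m=(abs(W[...,2]-24)<3)&(W[...,0]>590)&(W[...,0]<680)&(W[...,1]<-210)&(W[...,1]>-400)
P=W[m]; print(len(P))
ys=np.arange(P[:,1].min()+5,P[:,1].max()-5,5)
fx=np.array([np.percentile(P[abs(P[:,1]-y)<2.5,0],2) for y in ys]); k=np.polyfit(ys,fx,1); print("yaw deg",-np.degrees(np.arctan(k[0])),"x at -304",np.polyval(k,-304),np.std(fx-np.polyval(k,ys)),P[:,1].min(),P[:,1].max())
```

```text
[ 0.869  0.744 -0.663  1.691  0.558  0.906 -1.568] [ 530.58958654 -304.37949061  154.76492595] [-3.14114321e+00  9.97794516e-04  2.32774502e-02] [ 0.75260592 -0.11836344 -1.77505135] 44.10111023706661 62.15783357620239
stop 0.56 [ 627.8 -302.9    3.1]
label_large_centre 0.63 [ 521.7 -300.9  153.4]
label_large_hole_left 0.83 [ 574.4 -311.7  153.7]
[ 638.3 -303.4] [ 16.2 150.3] 4.5 24.386442670379296 [ 218   66  210   37 5092]
5062
yaw deg 4.459670122462517 x at -304 630.5189659853116 0.11455517691514765 -378.33911782234435 -228.09216048889732
```

View pics/w3.png

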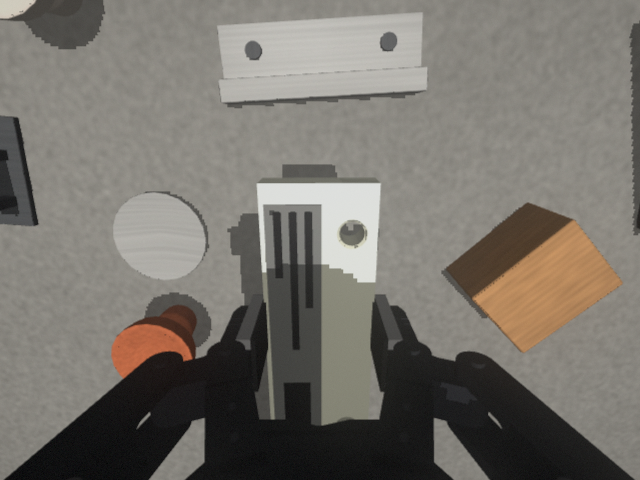

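The wrist view shows the label level in the grip, with its far end at row 180 and left hole at (352,233). The stop upright is at rows 68–103, and the saucer and carton are clear of the path.

Run:
```python
from h import *
W=np.load("w3W.npy")
m=(W[...,2]>150)&(W[...,2]<185)&(W[...,0]>540)&(W[...,0]<620)&(abs(W[...,1]+304)<35)
P=W[m]; print(len(P),P.min(0),P.max(0))
A=np.c_[P[:,0]-565,P[:,1]+304,np.ones(len(P))]; k,*_=np.linalg.lstsq(A,P[:,2],rcond=None); print("tilt",k)
r=cv2.minAreaRect(P[:,:2].astype(np.float32)); print(r)
print(np.percentile(P[:,0],99.5))
```

```text
15753 [ 540.01258222 -331.72764699  152.89219803] [ 591.76725567 -274.0781551   184.99307093]
tilt [-7.37726073e-02  1.92913196e-02  1.68527581e+02]
((565.860595703125, -302.8580017089844), (51.74988555908203, 57.65131378173828), 0.10465361922979355)
591.4617964029259
```

>>> move_arm(steps=[[0, 0, 1.6, 0.02, -0.003, 0, 0.035], [0, 0, 1.6, 0.015, -0.002, -0.03, 0.035], [0, 0, 0, 0, 0, -0.04, 0.035], [0, 0, 0, 0, 0, -0.04, 0.035], [0, 0, 0, 0, 0, -0.02, 0.035]])

```text
clock: 8.6
eef_pos: [564.7, -306.3, 22.2]
tool_rot: [-3.139, 0.004, 0.084]
force: [-1.0, -0.5, -1.1]
width: 44.6
gripper_force: 62.1
```

>>> move_arm(steps=[[0, 0, 0, 0, 0, -0.012, 0.035], [0, 0, 0, 0, 0, -0.008, 0.035], [0, 0, 0, 0, 0, -0.002, 0.035], [0, 0, 0, 0, 0, 0, 0.035]])

```text
clock: 9.0
eef_pos: [567.4, -308.5, 4.4]
tool_rot: [3.141, -0.002, 0.081]
force: [0.6, 0.3, -0.8]
width: 44.1
gripper_force: 62.1
```

>>> move_arm(steps=[[0, 0, 0, 0, 0, -0.002, 0.035], [0, 0, 0, 0, 0, -0.001, 0.035], [0, 0, 0, 0.001, 0, 0, 0.035], [0, 0, 0, 0.001, 0, 0, 0.035]])

```text
clock: 9.4
eef_pos: [567.9, -308.9, 1.1]
tool_rot: [3.141, 0.001, 0.081]
force: [-4.6, 0.3, 5.0]
width: 43.9
gripper_force: 62.8
```

>>> move_arm(steps=[[0, 0, 0, 0.001, 0, 0, 0.035], [0, 0, 0, 0, 0, 0, 0.035]])

```text
clock: 9.6
eef_pos: [569.0, -308.9, 1.1]
tool_rot: [3.141, 0.001, 0.081]
force: [-4.6, 0.0, 6.0]
width: 44.4
gripper_force: 62.9
```

>>> move_arm(steps=[[0, 0, 0, 0, 0, 0, 0.065], [0, 0, 0, 0, 0, 0, 0.065], [0, 0, 0, 0, 0, 0, 0.065], [0, 0, 0, 0, 0, 0.02, 0.065], [0, 0, 0, 0, 0, 0.03, 0.065]])

```text
clock: 10.1
eef_pos: [568.4, -307.9, 49.2]
tool_rot: [-3.14, 0.002, 0.081]
force: [1.1, 0.2, 1.0]
width: 65.1
gripper_force: 0.0
```

>>> move_arm(steps=[[0, 0, 0, -0.03, -0.002, 0.02, 0.065], [0, 0, 0, -0.04, -0.003, 0, 0.02], [0, 0, 0, -0.038, -0.003, 0, 0], [0, 0, 0, 0, 0, 0, 0], [0, 0, 0, 0, 0, 0, 0]])

```text
clock: 10.6
eef_pos: [461.5, -317.1, 70.8]
tool_rot: [3.141, -0.001, 0.08]
force: [0.3, 0.9, 0.8]
width: 6.5
gripper_force: 0.0
```

```bash
cat >> h.py <<'E'
def st():
    s=telemetry.read_state(); print("t",round(s["clock"],2),"q",s["qpos"].round(2),"p",s["eef_pos"].round(1),"rpy",s["tool_rot"].round(3),"F",s["force"].round(1),"w",round(s["width"],1),"g",round(s["gripper_force"],1)); return s
def wr(name=None):
    C=cal("wrist"); im,d=eyes.get_image("wrist")
    if name: cv2.imwrite(f"pics/{name}.png",im)
    return im,d,cloud("wrist",d,C),C
E
python3 - <<'E'
from h import *
st(); im,d,W,C=wr("w4"); np.save("w4W.npy",W)
for P,r,s in white_rects(im,W,8,18,(440,640,-370,-240)): print(np.round(r[0],1),np.round(r[1],1),round(r[2],1),P[:,2].mean(),s)
for P,r,s in white_rects(im,W,20,29,(560,700,-420,-200)): print(np.round(r[0],1),np.round(r[1],1),round(r[2],1),P[:,2].mean(),s)
E
```

```text
t 10.6 q [ 0.92  0.8  -0.59  1.89  0.7   0.67 -1.59] p [ 461.5 -317.1   70.8] rpy [ 3.141e+00 -1.000e-03  8.000e-02] F [0.3 0.9 0.8] w 6.5 g 0.0
[ 541.8 -310. ] [117.1  46.3] 4.6 14.731388108311323 [  273     0    94   228 18503]
```

View pics/w4.png

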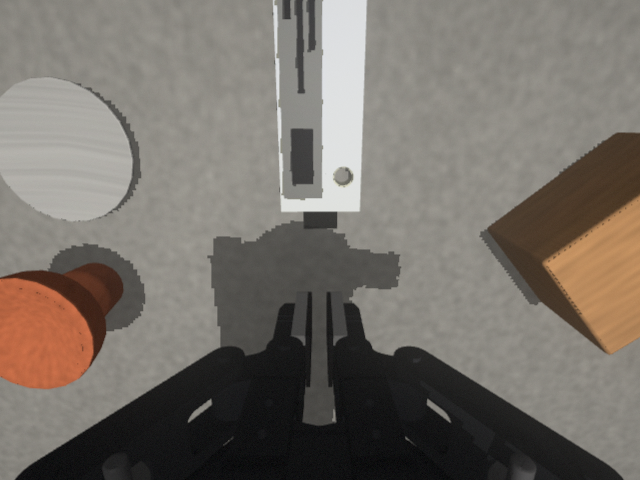

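The wrist view shows the large label square to the stop, with its switch tip at (320,225), in line with the fingers at column 319. Next I'll lower the shut fingers and push.

>>> move_arm(steps=[[0, 0, 0, 0, 0, -0.03, 0], [0, 0, 0, 0, 0, -0.025, 0], [0, 0, 0, 0, 0, -0.01, 0], [0, 0, 0, 0, 0, -0.002, 0], [0, 0, 0, 0, 0, 0, 0]])

```text
clock: 11.15
eef_pos: [462.8, -316.1, 3.7]
tool_rot: [3.142, -0.002, 0.082]
force: [-0.1, 0.7, 0.0]
width: -0.3
gripper_force: 0.0
```

>>> move_arm(steps=[[0, 0, 0, 0.003, 0, 0, 0], [0, 0, 0, 0.003, 0.0005, 0, 0], [0, 0, 0, 0.002, 0, 0, 0], [0, 0, 0, 0.001, 0, 0, 0], [0, 0, 0, 0, 0, 0, 0]])

```text
clock: 11.65
eef_pos: [470.9, -316.1, 3.7]
tool_rot: [3.141, -0.001, 0.081]
force: [-0.6, 0.7, 0.5]
width: -0.4
gripper_force: 0.0
```

>>> move_arm(steps=[[0, 0, 0, 0.001, 0, 0, 0], [0, 0, 0, 0.001, 0.0005, 0, 0], [0, 0, 0, 0.001, 0, 0, 0], [0, 0, 0, 0.001, 0, 0, 0], [0, 0, 0, 0, 0, 0, 0]])

```text
clock: 12.15
eef_pos: [472.8, -315.6, 3.2]
tool_rot: [-3.141, 0.003, 0.081]
force: [-5.8, 0.2, 3.0]
width: 0.1
gripper_force: 2.5
```

>>> move_arm(steps=[[0, 0, 0, 0.001, 0, 0, 0], [0, 0, 0, 0.001, 0, 0, 0], [0, 0, 0, 0.001, 0, 0, 0], [0, 0, 0, 0, 0, 0, 0]])

```text
clock: 12.55
eef_pos: [476.3, -315.4, 3.3]
tool_rot: [-3.141, 0.002, 0.081]
force: [-5.5, 1.5, 3.1]
width: -0.0
gripper_force: 2.5
```

>>> move_arm(steps=[[0, 0, 0, 0.001, 0.0005, 0, 0], [0, 0, 0, 0.001, 0, 0, 0], [0, 0, 0, 0.001, 0, 0, 0], [0, 0, 0, 0, 0, 0, 0]])

```text
clock: 12.95
eef_pos: [479.5, -315.0, 3.3]
tool_rot: [-3.141, 0.002, 0.081]
force: [-5.1, -0.1, 1.8]
width: -0.2
gripper_force: 2.5
```

>>> move_arm(steps=[[0, 0, 0, 0.001, 0, 0, 0], [0, 0, 0, 0.001, 0, 0, 0], [0, 0, 0, 0, 0, 0, 0]])

```text
clock: 13.25
eef_pos: [480.7, -315.0, 3.2]
tool_rot: [-3.141, 0.003, 0.081]
force: [-6.7, 0.7, 2.9]
width: -0.1
gripper_force: 3.2
```

>>> move_arm(steps=[[0, 0, 0, 0.001, 0, 0, 0], [0, 0, 0, 0.001, 0, 0, 0], [0, 0, 0, 0, 0, 0, 0]])

```text
clock: 13.55
eef_pos: [480.8, -315.1, 3.0]
tool_rot: [-3.141, 0.007, 0.08]
force: [-9.7, 0.8, 6.1]
width: -0.1
gripper_force: 4.8
```

>>> move_arm(steps=[[0, 0, 0, 0.001, 0, 0, 0], [0, 0, 0, 0, 0, 0, 0]])

```text
clock: 13.75
eef_pos: [480.8, -315.1, 2.9]
tool_rot: [-3.141, 0.009, 0.08]
force: [-11.1, 1.0, 7.4]
width: -0.0
gripper_force: 5.6
```

>>> move_arm(steps=[[0, 0, 0, -0.02, 0, 0, 0], [0, 0, 0, 0, 0, 0.03, 0], [0, 0, 0, 0.01, 0, 0.03, 0.065], [0, 0, 0, 0.04, 0.003, 0, 0.065], [0, 0, 0, 0.03, 0.002, 0, 0.065]])

```text
clock: 14.25
eef_pos: [550.1, -310.4, 65.6]
tool_rot: [3.14, -0.008, 0.081]
force: [1.0, -0.6, 1.1]
width: 43.2
gripper_force: 0.0
```

>>> move_arm(steps=[[0, 0, 0, 0.02, 0.001, 0, 0.065], [0, 0, 0, 0, 0, 0, 0.065], [0, 0, 0, 0, 0, 0, 0.065]])

```text
clock: 14.55
eef_pos: [566.0, -308.7, 63.3]
tool_rot: [3.142, -0.001, 0.082]
force: [-0.4, -0.5, -0.7]
width: 65.1
gripper_force: 0.0
```

Run:
```python
from h import *
st(); im,d,W,C=wr("w5"); np.save("w5W.npy",W)
for P,r,s in white_rects(im,W,9,18,(440,629,-370,-240)): print(np.round(r[0],1),np.round(r[1],1),round(r[2],1),P[:,2].mean(),s)
for P,r,s in white_rects(im,W,20,29,(560,700,-420,-200)): print(np.round(r[0],1),np.round(r[1],1),round(r[2],1),P[:,2].mean(),s)
```

```text
t 14.55 q [ 0.8   0.9  -0.6   1.65  0.66  0.81 -1.59] p [ 566.  -308.7   63.3] rpy [ 3.142e+00 -1.000e-03  8.200e-02] F [-0.4 -0.5 -0.7] w 65.1 g 0.0
[ 560.  -308.3] [138.3  46.2] 4.5 14.783153655957355 [  277   159    85   211 15814]
[ 638.2 -303.4] [ 16.  150.2] 4.4 24.468707263974274 [ 172  125  301   34 9700]
```

>>> move_arm(steps=[[0, 0, 0, -0.003, 0, -0.03, 0.065], [0, 0, 0, 0, 0, -0.025, 0.065], [0, 0, 0, 0, 0, -0.007, 0.065], [0, 0, 0, 0, 0, 0, 0.065], [0, 0, 0, 0, 0, 0, 0.065]])

```text
clock: 15.1
eef_pos: [563.1, -309.3, 2.5]
tool_rot: [3.141, -0.002, 0.081]
force: [-0.5, 0.0, -0.1]
width: 64.8
gripper_force: 0.0
```

>>> move_arm(steps=[[0, 0, 0, 0, 0, 0, 0.05], [0, 0, 0, 0, 0, 0, 0.04], [0, 0, 0, 0, 0, 0, 0.035], [0, 0, 0, 0, 0, 0, 0.035], [0, 0, 0, 0, 0, 0, 0.035]])

```text
clock: 15.6
eef_pos: [563.5, -309.3, 3.3]
tool_rot: [3.14, -0.002, 0.081]
force: [-0.4, 0.1, 6.2]
width: 44.0
gripper_force: 62.0
```

```bash
cat >> h.py <<'E'
def Rhang(psi):  # psi deg
    return Ro.from_euler('z',psi,degrees=True)*Ro.from_euler('y',-30,degrees=True)*Ro.from_matrix(np.array([[0,1,0],[1,0,0],[0,0,-1.]]).T)
def plan(p,R,n=1):
    s=st(); R0=Ro.from_euler('xyz',s["tool_rot"])
    rv=(R*R0.inv()).as_rotvec(degrees=True); dp=(np.array(p)-s["eef_pos"])/1000
    print("rot deg total",rv.round(2),np.linalg.norm(rv).round(2),"per row",(rv/n).round(3)," shift m",dp.round(4),"per row",(dp/n).round(4))
E
python3 - <<'E'
from h import *
plan([500,185,280],Rhang(-5),14)
E
```

```text
t 15.6 q [ 0.77  0.97 -0.55  1.67  0.73  0.71 -1.64] p [ 563.5 -309.3    3.3] rpy [ 3.14e+00 -2.00e-03  8.10e-02] F [-0.4  0.1  6.2] w 44.0 g 62.0
rot deg total [-23.12 -22.79  78.36] 84.82 per row [-1.652 -1.628  5.597]  shift m [-0.0635  0.4943  0.2767] per row [-0.0045  0.0353  0.0198]
```

>>> move_arm(steps=[[0, 0, 0, -0.01, 0, 0.03, 0.035], [0, 0, 0, -0.01, 0, 0.04, 0.035], [0, 0, 0, 0, 0, 0.04, 0.035], [0, 0, 0, 0, 0.01, 0.04, 0.035], [0, 0, 0, 0, 0.02, 0.04, 0.035]])

```text
clock: 16.1
eef_pos: [542.0, -280.8, 193.4]
tool_rot: [3.14, -0.001, 0.078]
force: [0.5, -0.8, -2.2]
width: 43.8
gripper_force: 61.9
```

Run:
```python
from h import *
plan([500,185,280],Rhang(-5),14)
```

```text
t 16.1 q [ 0.85  0.7  -0.71  1.66  0.53  0.98 -1.54] p [ 542.  -280.8  193.4] rpy [ 3.14e+00 -1.00e-03  7.80e-02] F [ 0.5 -0.8 -2.2] w 43.8 g 61.9
rot deg total [-23.09 -22.81  78.56] 85.01 per row [-1.649 -1.629  5.612]  shift m [-0.042   0.4658  0.0866] per row [-0.003   0.0333  0.0062]
```

>>> move_arm(steps=[[-1.65, -1.63, 5.61, -0.003, 0.033, 0.0062, 0.035], [-1.65, -1.63, 5.61, -0.003, 0.033, 0.0062, 0.035], [-1.65, -1.63, 5.61, -0.003, 0.033, 0.0062, 0.035], [-1.65, -1.63, 5.61, -0.003, 0.033, 0.0062, 0.035], [-1.65, -1.63, 5.61, -0.003, 0.033, 0.0062, 0.035]])

```text
clock: 16.6
eef_pos: [527.3, -112.5, 223.4]
tool_rot: [2.958, -0.089, 0.585]
force: [0.6, 0.4, -0.7]
width: 44.4
gripper_force: 61.9
```

>>> move_arm(steps=[[-1.65, -1.63, 5.61, -0.003, 0.033, 0.0062, 0.035], [-1.65, -1.63, 5.61, -0.003, 0.033, 0.0062, 0.035], [-1.65, -1.63, 5.61, -0.003, 0.033, 0.0062, 0.035], [-1.65, -1.63, 5.61, -0.003, 0.033, 0.0062, 0.035], [-1.65, -1.63, 5.61, -0.003, 0.033, 0.0062, 0.035]])

```text
clock: 17.1
eef_pos: [512.2, 52.5, 254.4]
tool_rot: [2.757, -0.076, 1.093]
force: [1.3, -0.6, -1.4]
width: 44.1
gripper_force: 61.9
```

>>> move_arm(steps=[[-1.65, -1.63, 5.61, -0.003, 0.033, 0.0062, 0.035], [-1.65, -1.63, 5.61, -0.003, 0.033, 0.0062, 0.035], [-1.65, -1.63, 5.61, -0.003, 0.033, 0.0062, 0.035], [-1.65, -1.63, 5.61, -0.003, 0.033, 0.0062, 0.035], [0, 0, 0, 0, 0, 0, 0.035]])

```text
clock: 17.6
eef_pos: [499.3, 188.8, 279.9]
tool_rot: [2.617, -0.002, 1.497]
force: [-0.0, 0.0, -1.7]
width: 44.0
gripper_force: 61.9
```

Run:
```python
from h import *
st(); im,d,W,C=wr("w6"); np.save("w6W.npy",W); cv2.imwrite("pics/w6.png",im)
show("wrist",["label_large_hole_left","stand_large_seat","stand_large_pin_left","stand_medium_seat","label_small_centre"])
plan([500,185,280],Rhang(-5),1)
```

```text
t 17.6 q [ 0.08  0.36 -0.92  2.19  1.19  0.72 -1.77] p [499.3 188.8 279.9] rpy [ 2.617e+00 -2.000e-03  1.497e+00] F [-0.   0.  -1.7] w 44.0 g 61.9
label_large_hole_left 0.92 [518.  232.9 283.8]
stand_large_seat 0.93 [597.3 333.2  79.2]
stand_large_pin_left 0.67 [515.1 228.3 279.8]
t 17.9 q [ 0.09  0.36 -0.91  2.19  1.19  0.72 -1.77] p [500.9 181.5 278.1] rpy [2.620e+00 2.000e-03 1.483e+00] F [-0.4 -0.1 -0.5] w 43.9 g 61.9
rot deg total [ 0.13 -0.11  0.03] 0.17 per row [ 0.129 -0.109  0.025]  shift m [-0.0009  0.0035  0.0019] per row [-0.0009  0.0035  0.0019]
```

View pics/w6.png

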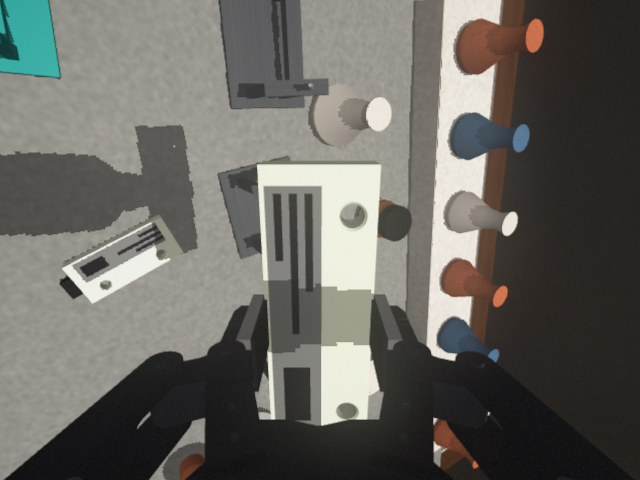

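The wrist view shows the held label with its left hole at (353,215) and the large stand at the top, columns 220–325. I'll shift left so both of its pins come into view.

>>> move_arm(steps=[[0, 0, 0, 0, 0.025, 0, 0.035], [0, 0, 0, 0, 0.025, 0, 0.035], [0, 0, 0, 0, 0, 0, 0.035], [0, 0, 0, 0, 0, 0, 0.035], [0, 0, 0, 0, 0, 0, 0.035]])

```text
clock: 18.4
eef_pos: [500.8, 231.2, 277.9]
tool_rot: [2.62, 0.003, 1.484]
force: [0.3, -0.2, -1.4]
width: 44.1
gripper_force: 61.9
```

>>> move_arm(steps=[[0, 0, 0, 0, 0, 0, 0.035], [0, 0, 0, 0, 0, 0, 0.035]])

```text
clock: 18.6
eef_pos: [500.8, 231.9, 278.3]
tool_rot: [2.619, 0.002, 1.484]
force: [0.1, 0.6, -0.9]
width: 44.4
gripper_force: 61.9
```

Run:
```python
from h import *
s=st(); im,d,W,C=wr("w7"); np.savez("w7.npz",W=W,d=d,p=s["eef_pos"],r=s["tool_rot"]); 
show("wrist",["label_large_hole_left","stand_large_seat","stand_large_pin_left","stand_medium_seat"])
st()
# seat plane
m=finder.cut_out("wrist","stand_large_seat")
for r in m[:2]: 
    P=W[r["mask"]&(d>0)]; print(r["confidence"],len(P),P.min(0),P.max(0))
np.save("w7m.npy",m[0]["mask"])
cv2.imwrite("pics/w7c.png",cv2.resize(im[0:240,120:440],None,fx=2,fy=2,interpolation=cv2.INTER_CUBIC))
```

```text
t 18.6 q [-0.03  0.41 -0.92  2.13  1.18  0.81 -1.83] p [500.8 231.9 278.3] rpy [2.619e+00 2.000e-03 1.484e+00] F [ 0.1  0.6 -0.9] w 44.4 g 61.9
label_large_hole_left 0.73 [516.4 278.3 281.5]
stand_large_pin_left 0.69 [607.4 397.8  91.9]
t 18.85 q [-0.03  0.41 -0.92  2.13  1.18  0.81 -1.83] p [500.7 232.8 278.4] rpy [2.619e+00 2.000e-03 1.486e+00] F [ 0.  -0.3 -1.9] w 44.1 g 61.9
0.86 8033 [359.35393149 316.98781492  -1.14721839] [421.62546129 416.44867143 102.222186  ]
0.59 10831 [554.93194305 280.14207024  -0.99827353] [649.82734106 413.18025091 111.12427314]
```

View pics/w7c.png

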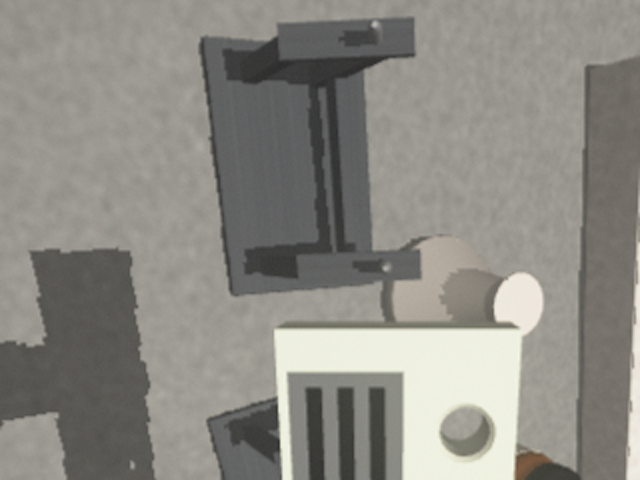

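The crop shows both bars of the large stand, with the left pin tip at crop (376,26) and the right at (387,266). The held label's left hole is at (466,432).

```bash
cat >> h.py <<'E'
def stand(W,ok,box,sep):
    """seat frame from cloud. returns centre, R(columns seat x,y,z) ; prints checks"""
    m=ok&(W[...,0]>box[0])&(W[...,0]<box[1])&(W[...,1]>box[2])&(W[...,1]<box[3])&(W[...,2]>62)&(W[...,2]<130)
    P=W[m]; psi=0.
    for it in range(6):
        z=np.array([-.5*np.cos(psi),-.5*np.sin(psi),.866]); h=P@z
        hist,e=np.histogram(h,bins=np.arange(h.min(),h.max()+1,1)); h0=e[hist.argmax()]+.5
        S=P[abs(h-h0)<3]; pl=S.mean(0)
        n=np.linalg.svd(S-pl)[2][2]; n*=np.sign(n[2])
        y=np.array([-np.sin(psi),np.cos(psi),0]); x=np.cross(y,z)
        v=(S-pl)@y; u=(S-pl)@x
        hi=v>(v.min()+v.max())/2
        r1=cv2.minAreaRect(np.c_[u[hi],v[hi]].astype(np.float32)); r2=cv2.minAreaRect(np.c_[u[~hi],v[~hi]].astype(np.float32))
        dd=np.subtract(r1[0],r2[0]); psi+= -np.arctan2(dd[0],dd[1])
    c=(np.add(r1[0],r2[0])/2); cen=pl+c[0]*x+c[1]*y
    h=(P-cen)@z; T=P[(h>5)&(h<24)]
    q=np.c_[(T-cen)@x,(T-cen)@y,(T-cen)@z]
    print("psi",np.degrees(psi).round(2),"fit normal tilt",np.degrees(np.arccos(n[2])).round(2),"n",n.round(3),"centre",cen.round(1),"bars",np.round(r1,1) if 0 else (r1,r2))
    for sgn in(1,-1):
        k=q[(abs(q[:,1]-sgn*sep/2)<9)&(abs(q[:,0]-13)<10)]
        if len(k): print("pin",sgn,len(k),"x mid",(k[:,0].min()+k[:,0].max())/2,"y mid",(k[:,1].min()+k[:,1].max())/2,"mean",k.mean(0).round(1),"top",k[:,2].max().round(1))
    return cen,psi
E
python3 - <<'E'
from h import *
f=np.load("w7.npz"); W=f["W"]; ok=f["d"]>0; v,u=np.mgrid[:480,:640]; ok&=(v<158)&(u>200)
stand(W,ok,(540,660,270,420),96)
# held label: hole centre and end
R0=Ro.from_euler('xyz',f["r"]).as_matrix(); T=(W-f["p"])@R0
m=(f["d"]>0)&(T[...,2]>-20)&(T[...,2]<0)&(abs(T[...,1])<30)&(T[...,0]>20)&(T[...,0]<90)
P=T[m]; print("label in tool",len(P),np.percentile(P,[1,50,99],axis=0).round(1)); print(cv2.minAreaRect(P[:,:2].astype(np.float32)))
A=np.c_[P[:,:2],np.ones(len(P))]; print(np.linalg.lstsq(A,P[:,2],rcond=None)[0])
E
```

```text
psi -2.41 fit normal tilt 30.02 n [-0.5    0.021  0.866] centre [597.2 344.7  85.1] bars (((0.4192371368408203, 40.50700378417969), (59.56304931640625, 14.394268989562988), 0.12997393310070038), ((0.41908836364746094, -55.36042404174805), (14.051170349121094, 59.4605827331543), 89.9400405883789))
pin 1 68 x mid 13.314643543889638 y mid 47.670851924218624 mean [13.4 46.8 16.3] top 22.2
pin -1 37 x mid 13.33433204671473 y mid -47.853633312717356 mean [ 13.4 -47.7  17.8] top 22.0
label in tool 13934 [[ 20.5 -22.7 -13.3]
 [ 46.   -0.7 -11.5]
 [ 68.1  22.4  -2. ]]
((44.13896942138672, -0.22147369384765625), (48.279972076416016, 46.296302795410156), 0.026833221316337585)
[  0.0267287    0.02552257 -12.54431686]
```

```bash
cat >> h.py <<'E'
def seatR(psi):
    p=np.radians(psi); y=np.array([-np.sin(p),np.cos(p),0]); z=np.array([-.5*np.cos(p),-.5*np.sin(p),3**.5/2]); return np.c_[np.cross(y,z),y,z]
def hang(cen,psi,off,h,n=1):
    """off: label centre-of-back in tool frame; h: height above home along seat normal"""
    S=seatR(psi); R=Rhang(psi); home=np.array(cen)-R.apply(off); plan(home+h*S[:,2],R,n); print("seat normal",S[:,2].round(3),"home",home.round(1))
E
python3 - <<'E'
from h import *
f=np.load("w7.npz"); W=f["W"]
R0=Ro.from_euler('xyz',f["r"]).as_matrix(); T=(W-f["p"])@R0
m=(f["d"]>0)&(abs(T[...,2]+11.5)<2.5)&(abs(T[...,1])<21)&(T[...,0]>25)&(T[...,0]<66)
P=T[m]; A=np.c_[P[:,:2],np.ones(len(P))]; print(np.linalg.lstsq(A,P[:,2],rcond=None)[0],np.median(P[:,2]))
hang([597.2,344.7,85.1],-2.41,[.3,-.2,2.8],60,5)
E
```

```text
[ 1.17705938e-02  2.47992603e-02 -1.21401660e+01] -11.587549797546247
t 18.9 q [-0.03  0.41 -0.92  2.13  1.18  0.81 -1.83] p [500.6 232.9 278.3] rpy [2.619e+00 2.000e-03 1.486e+00] F [-0.1 -0.6 -1.7] w 44.0 g 61.9
rot deg total [ 0.09 -0.08  2.46] 2.47 per row [ 0.019 -0.016  0.493]  shift m [ 0.0653  0.1128 -0.1388] per row [ 0.0131  0.0226 -0.0278]
seat normal [-0.5    0.021  0.866] home [596.  344.5  87.6]
```

>>> move_arm(steps=[[0, 0, 0.6, 0.013, 0.03, -0.015, 0.035], [0, 0, 0.6, 0.013, 0.03, -0.025, 0.035], [0, 0, 0.6, 0.013, 0.03, -0.033, 0.035], [0, 0, 0.6, 0.013, 0.023, -0.033, 0.035], [0, 0, 0, 0.013, 0, -0.033, 0.035]])

```text
clock: 19.4
eef_pos: [565.2, 351.2, 138.1]
tool_rot: [2.62, -0.003, 1.533]
force: [0.4, -0.5, -0.8]
width: 43.8
gripper_force: 61.9
```

>>> move_arm(steps=[[0, 0, 0, 0, 0, 0, 0.035], [0, 0, 0, 0, 0, 0, 0.035], [0, 0, 0, 0, 0, 0, 0.035], [0, 0, 0, 0, 0, 0, 0.035]])

```text
clock: 19.8
eef_pos: [565.9, 346.5, 141.7]
tool_rot: [2.617, -0.0, 1.528]
force: [-0.9, 0.2, -1.2]
width: 44.4
gripper_force: 62.1
```

Run:
```python
from h import *
hang([597.2,344.7,85.1],-2.41,[.3,-.2,2.8],30,1)
```

```text
t 19.8 q [-0.3   0.78 -0.77  1.97  1.51  0.89 -2.1 ] p [565.9 346.5 141.7] rpy [ 2.617 -0.     1.528] F [-0.9  0.2 -1.2] w 44.4 g 62.1
rot deg total [-0.01  0.06  0.04] 0.07 per row [-0.008  0.064  0.038]  shift m [ 0.015  -0.0014 -0.0281] per row [ 0.015  -0.0014 -0.0281]
seat normal [-0.5    0.021  0.866] home [596.  344.5  87.6]
```

>>> move_arm(steps=[[0, 0, 0, 0.008, -0.001, -0.014, 0.035], [0, 0, 0, 0.007, -0.0005, -0.014, 0.035], [0, 0, 0, 0, 0, 0, 0.035], [0, 0, 0, 0, 0, 0, 0.035], [0, 0, 0, 0, 0, 0, 0.035]])

```text
clock: 20.3
eef_pos: [580.5, 345.2, 112.8]
tool_rot: [2.618, 0.0, 1.529]
force: [0.7, 0.0, -1.3]
width: 44.3
gripper_force: 62.0
```

Run:
```python
from h import *
hang([597.2,344.7,85.1],-2.41,[.3,-.2,2.8],15,1)
s=telemetry.read_state(); im,d,W,C=wr("w8"); T=(W-s["eef_pos"])@Ro.from_euler('xyz',s["tool_rot"]).as_matrix()
np.savez("w8.npz",W=W,T=T,d=d)
cv2.imwrite("pics/w8c.png",cv2.resize(im[80:400,160:480],None,fx=1.8,fy=1.8,interpolation=cv2.INTER_CUBIC))
```

```text
t 20.3 q [-0.3   0.83 -0.74  1.95  1.57  0.88 -2.13] p [580.5 345.2 112.8] rpy [2.618 0.    1.529] F [ 0.7  0.  -1.3] w 44.3 g 62.0
rot deg total [ 0.02 -0.01  0.01] 0.03 per row [ 0.019 -0.014  0.012]  shift m [ 0.008  -0.0004 -0.0122] per row [ 0.008  -0.0004 -0.0122]
seat normal [-0.5    0.021  0.866] home [596.  344.5  87.6]
```

View pics/w8c.png

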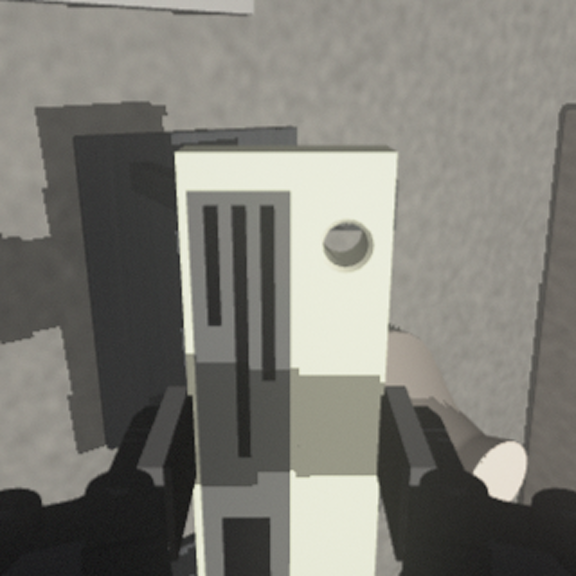

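The crop shows the held label hovering square over the large stand, with its left hole at crop (348,244). Measured lateral error is under 1 mm, so I'll lower it slowly.

>>> move_arm(steps=[[0, 0, 0, 0.0025, -0.0004, -0.003, 0.035], [0, 0, 0, 0.002, 0, -0.003, 0.035], [0, 0, 0, 0.002, 0, -0.003, 0.035], [0, 0, 0, 0.0015, 0, -0.003, 0.035], [0, 0, 0, 0, 0, 0, 0.035]])

```text
clock: 20.85
eef_pos: [588.7, 343.7, 98.5]
tool_rot: [2.62, 0.002, 1.527]
force: [-0.2, -0.1, -1.7]
width: 44.2
gripper_force: 62.0
```

>>> move_arm(steps=[[0, 0, 0, 0.0015, 0, -0.0026, 0.035], [0, 0, 0, 0.0015, 0, -0.0026, 0.035], [0, 0, 0, 0.0015, 0, -0.0026, 0.035], [0, 0, 0, 0, 0, 0, 0.035], [0, 0, 0, 0, 0, 0, 0.035]])

```text
clock: 21.35
eef_pos: [593.1, 344.0, 91.4]
tool_rot: [2.619, 0.002, 1.528]
force: [-0.4, 0.0, -1.1]
width: 44.5
gripper_force: 62.0
```

Run:
```python
from h import *
hang([597.2,344.7,85.1],-2.41,[.3,-.2,2.8],0,1)
```

```text
t 21.35 q [-0.3   0.87 -0.72  1.93  1.61  0.87 -2.14] p [593.1 344.   91.4] rpy [2.619e+00 2.000e-03 1.528e+00] F [-0.4  0.  -1.1] w 44.5 g 62.0
rot deg total [ 0.1  -0.09  0.06] 0.14 per row [ 0.098 -0.089  0.057]  shift m [ 0.0028  0.0004 -0.0038] per row [ 0.0028  0.0004 -0.0038]
seat normal [-0.5    0.021  0.866] home [596.  344.5  87.6]
```

>>> move_arm(steps=[[0, 0, 0, 0.001, 0, -0.0015, 0.035], [0, 0, 0, 0.001, 0, -0.0015, 0.035], [0, 0, 0, 0.0005, 0, -0.001, 0.035], [0, 0, 0, 0, 0, 0, 0.035]])

```text
clock: 21.75
eef_pos: [595.7, 344.0, 87.6]
tool_rot: [2.619, 0.002, 1.528]
force: [-0.5, -0.8, -0.1]
width: 44.0
gripper_force: 62.2
```

>>> move_arm(steps=[[0, 0, 0, 0.0005, 0, -0.001, 0.035], [0, 0, 0, 0, 0, 0, 0.035]])

```text
clock: 21.95
eef_pos: [595.8, 344.0, 87.6]
tool_rot: [2.618, 0.002, 1.528]
force: [-5.6, -2.6, 8.1]
width: 44.0
gripper_force: 63.3
```

>>> move_arm(steps=[[0, 0, 0, 0, 0, 0, 0.05], [0, 0, 0, 0, 0, 0, 0.06], [0, 0, 0, 0, 0, 0, 0.06], [0, 0, 0, 0, 0, 0, 0.06]])

```text
clock: 22.35
eef_pos: [596.2, 344.1, 86.4]
tool_rot: [2.619, 0.002, 1.528]
force: [-0.3, -0.9, 0.5]
width: 60.2
gripper_force: 0.0
```

>>> move_arm(steps=[[0, 0, 0, -0.005, 0, 0.0087, 0.06], [0, 0, 0, -0.01, 0, 0.0173, 0.06], [0, 0, 0, -0.02, 0, 0.0346, 0.06], [0, 0, 0, -0.02, 0, 0.0346, 0.06], [0, 0, 0, -0.02, 0, 0.0346, 0.06]])

```text
clock: 22.85
eef_pos: [519.7, 344.2, 217.8]
tool_rot: [2.62, 0.002, 1.529]
force: [0.4, 0.7, 0.1]
width: 59.9
gripper_force: 0.0
```

>>> move_arm(steps=[[0, 0, 0, 0, -0.04, 0.01, 0.07], [0, 0, 0, 0, -0.04, 0, 0.07], [0, 0, 0, 0, 0, 0, 0.07], [0, 0, 0, 0, 0, 0, 0.07], [0, 0, 0, 0, 0, 0, 0.07]])

```text
clock: 23.35
eef_pos: [521.0, 265.3, 226.8]
tool_rot: [2.619, 0.0, 1.529]
force: [0.6, -0.1, -0.1]
width: 69.9
gripper_force: 0.0
```

Run:
```python
from h import *
s=st(); im,d,W,C=wr("w9"); np.savez("w9.npz",W=W,d=d)
show("wrist",["label_large_hole_left","label_large_centre","stand_large_pin_left","label_small_centre","label_small_hole_left"])
S=seatR(-2.41); Q=(W-[597.2,344.7,85.1])@S
m=(d>0)&(abs(Q[...,0])<30)&(abs(Q[...,1])<75)&(abs(Q[...,2]-14)<3)
P=Q[m]; print(len(P),cv2.minAreaRect(P[:,:2].astype(np.float32))); A=np.c_[P[:,:2],np.ones(len(P))]; print(np.linalg.lstsq(A,P[:,2],rcond=None)[0])
for P,r,t in white_rects(im,W,8,20,(350,500,50,230)): print(np.round(r[0],1),np.round(r[1],1),round(r[2],1),P[:,2].mean(),t)
```

```text
t 23.35 q [-0.13  0.54 -0.85  2.12  1.35  0.81 -1.96] p [521.  265.3 226.8] rpy [2.619 0.    1.529] F [ 0.6 -0.1 -0.1] w 69.9 g 0.0
label_large_hole_left 0.56 [604.4 393.5  95.3]
label_large_centre 0.84 [587.3 344.9  87.4]
label_large_centre 0.48 [689.8 266.9  -3.5]
stand_large_pin_left 0.67 [607.8 395.8  89.7]
label_small_centre 0.89 [421.4 141.5  11.5]
label_small_hole_left 0.7 [ 4.528e+02  1.407e+02 -2.000e-01]
10677 ((-1.3904800415039062, -2.20819091796875), (138.83456420898438, 46.192501068115234), 89.71365356445312)
[-1.72595202e-02 -5.21598550e-05  1.43679702e+01]
[414.9 143.4] [111.3  47.5] 17.8 14.387653829169164 [  44  306  137   93 4866]
```

View pics/w9.png

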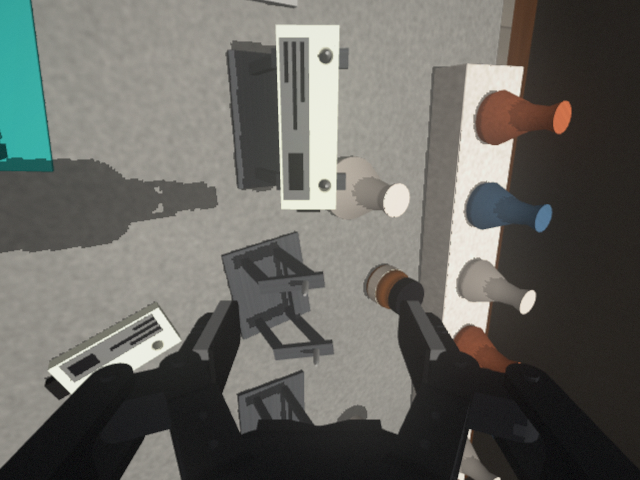

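The wrist view shows the large label flat on its dark stand, both pins through the holes at (326,56) and (324,185). Its measured height is 14.4 mm and its centre is 1.6 mm from home. Next is the small label, which is still at (420,145) with its length axis at 17.8°.

Run:
```python
from h import *
plan([428,147.5,160],Ro.from_euler('xyz',[180,0,17.8],degrees=True),10)
```

```text
t 23.65 q [-0.13  0.54 -0.85  2.12  1.35  0.81 -1.96] p [520.9 264.9 226.1] rpy [2.620e+00 1.000e-03 1.529e+00] F [-0.1 -0.5 -0. ] w 70.1 g 0.0
rot deg total [ 19.33  25.23 -68.14] 75.19 per row [ 1.933  2.523 -6.814]  shift m [-0.0929 -0.1174 -0.0661] per row [-0.0093 -0.0117 -0.0066]
```

>>> move_arm(steps=[[1.93, 2.52, -6.81, -0.012, -0.015, 0, 0.07], [1.93, 2.52, -6.81, -0.012, -0.015, 0, 0.07], [1.93, 2.52, -6.81, -0.012, -0.015, 0, 0.07], [1.93, 2.52, -6.81, -0.012, -0.015, 0, 0.07], [1.93, 2.52, -6.81, -0.012, -0.015, 0, 0.07]])

```text
clock: 24.15
eef_pos: [460.5, 189.3, 226.3]
tool_rot: [2.882, -0.081, 0.916]
force: [0.3, -0.6, 0.1]
width: 69.8
gripper_force: 0.0
```

>>> move_arm(steps=[[1.93, 2.52, -6.81, -0.012, -0.015, -0.01, 0.07], [1.93, 2.52, -6.81, -0.012, -0.015, -0.01, 0.07], [1.93, 2.52, -6.81, -0.009, -0.012, -0.01, 0.07], [1.93, 2.52, -6.81, 0, 0, -0.01, 0.07], [1.93, 2.52, -6.81, 0, 0, -0.01, 0.07]])

```text
clock: 24.65
eef_pos: [428.2, 147.2, 176.1]
tool_rot: [-3.141, 0.002, 0.306]
force: [0.7, -0.4, 0.8]
width: 70.1
gripper_force: 0.0
```

>>> move_arm(steps=[[0, 0, 0, 0, 0, -0.01, 0.07], [0, 0, 0, 0, 0, 0, 0.07], [0, 0, 0, 0, 0, 0, 0.07], [0, 0, 0, 0, 0, 0, 0.07]])

```text
clock: 25.05
eef_pos: [427.8, 147.9, 166.7]
tool_rot: [3.14, -0.0, 0.314]
force: [-0.5, -0.7, -0.5]
width: 69.7
gripper_force: 0.0
```

Run:
```python
from h import *
s=st(); im,d,W,C=wr("w10")
for P,r,t in white_rects(im,W,8,20,(350,500,50,230)): print(np.round(r[0],1),np.round(r[1],1),round(r[2],1),P[:,2].mean(),t)
plan([428,147.5,160],Ro.from_euler('xyz',[180,0,17.8],degrees=True))
```

```text
t 25.05 q [ 0.17  0.57 -0.81  2.1   0.63  0.73 -2.32] p [427.8 147.9 166.7] rpy [ 3.14  -0.     0.314] F [-0.5 -0.7 -0.5] w 69.7 g 0.0
[415.8 143.3] [111.   46.1] 18.2 14.639558714660506 [ 293  172   55  119 5768]
t 25.1 q [ 0.17  0.57 -0.81  2.1   0.63  0.73 -2.32] p [428.  147.8 166.8] rpy [ 3.14  -0.     0.313] F [-1.2 -0.  -0.2] w 70.1 g 0.0
rot deg total [ 0.08  0.05 -0.16] 0.18 per row [ 0.078  0.054 -0.156]  shift m [ 0.     -0.0003 -0.0068] per row [ 0.     -0.0003 -0.0068]
```

>>> move_arm(steps=[[0, 0, 0, 0, 0, -0.04, 0.07], [0, 0, 0, 0, 0, -0.04, 0.07], [0, 0, 0, 0, 0, -0.04, 0.07], [0, 0, 0, 0, 0, -0.03, 0.07], [0, 0, 0, 0, 0, -0.014, 0.07]])

```text
clock: 25.6
eef_pos: [427.0, 147.2, 0.5]
tool_rot: [3.14, 0.003, 0.313]
force: [0.3, -0.3, 0.3]
width: 69.9
gripper_force: 0.0
```

>>> move_arm(steps=[[0, 0, 0, 0, 0, 0, 0.07], [0, 0, 0, 0, 0, 0, 0.07], [0, 0, 0, 0, 0, 0, 0.07]])

```text
clock: 25.9
eef_pos: [428.9, 147.6, 3.4]
tool_rot: [3.141, -0.002, 0.311]
force: [0.2, 0.4, 0.7]
width: 69.9
gripper_force: 0.0
```

Run:
```python
from h import *
plan([428,147.5,2.5],Ro.from_euler('xyz',[180,0,18.1],degrees=True))
```

```text
t 25.9 q [-0.11  0.82 -0.42  2.2   1.08  0.34 -2.72] p [428.9 147.6   3.4] rpy [ 3.141e+00 -2.000e-03  3.110e-01] F [0.2 0.4 0.7] w 69.9 g 0.0
rot deg total [0.01 0.1  0.28] 0.3 per row [0.013 0.096 0.284]  shift m [-0.0009 -0.0001 -0.0009] per row [-0.0009 -0.0001 -0.0009]
```

>>> move_arm(steps=[[0, 0, 0, 0, 0, -0.001, 0.055], [0, 0, 0, 0, 0, 0, 0.045], [0, 0, 0, 0, 0, 0, 0.035], [0, 0, 0, 0, 0, 0, 0.035], [0, 0, 0, 0, 0, 0, 0.035]])

```text
clock: 26.4
eef_pos: [428.7, 147.0, 2.4]
tool_rot: [3.14, -0.001, 0.311]
force: [-1.2, -0.8, 9.1]
width: 44.4
gripper_force: 60.5
```

>>> move_arm(steps=[[0, 0, 0, 0, 0, 0, 0.035], [0, 0, 0, 0.005, 0, 0.02, 0.035], [0, 0, 0, 0.015, 0, 0.04, 0.035], [0, 0, 0, 0.02, -0.01, 0.04, 0.035], [0, 0, 0, 0.02, -0.01, 0.045, 0.035]])

```text
clock: 26.9
eef_pos: [487.6, 126.5, 147.6]
tool_rot: [3.141, 0.002, 0.312]
force: [2.4, -0.7, -1.2]
width: 44.2
gripper_force: 62.7
```

Run:
```python
from h import *
plan([545,-306,160],Ro.from_euler('xyz',[180,0,4.5],degrees=True),12)
```

```text
t 26.9 q [ 0.21  0.66 -0.79  1.99  0.67  0.77 -2.24] p [487.6 126.5 147.6] rpy [3.141e+00 2.000e-03 3.120e-01] F [ 2.4 -0.7 -1.2] w 44.2 g 62.7
rot deg total [  0.04  -0.13 -13.36] 13.36 per row [ 0.003 -0.011 -1.113]  shift m [ 0.0574 -0.4325  0.0124] per row [ 0.0048 -0.036   0.001 ]
```

>>> move_arm(steps=[[0, 0, -1.1, -0.005, -0.03, 0.015, 0.035], [0, 0, -1.1, 0, -0.04, 0.01, 0.035], [0, 0, -1.1, 0, -0.042, 0, 0.035], [0, 0, -1.1, 0, -0.042, 0, 0.035], [0, 0, -1.1, 0, -0.042, 0, 0.035]])

```text
clock: 27.4
eef_pos: [482.5, -70.9, 171.5]
tool_rot: [3.14, 0.0, 0.214]
force: [0.9, -0.7, -1.2]
width: 44.4
gripper_force: 62.7
```

>>> move_arm(steps=[[0, 0, -1.1, 0.01, -0.042, 0, 0.035], [0, 0, -1.1, 0.01, -0.042, 0, 0.035], [0, 0, -1.1, 0.01, -0.042, 0, 0.035], [0, 0, -1.1, 0.01, -0.042, 0, 0.035], [0, 0, -1.1, 0.01, -0.035, 0, 0.035]])

```text
clock: 27.9
eef_pos: [532.2, -275.2, 171.0]
tool_rot: [3.14, 0.001, 0.116]
force: [1.0, 1.4, -1.1]
width: 44.3
gripper_force: 62.7
```

>>> move_arm(steps=[[0, 0, -1.1, 0.01, -0.03, 0, 0.035], [0, 0, -1.1, 0.002, -0.005, -0.01, 0.035], [0, 0, 0, 0, 0, 0, 0.035], [0, 0, 0, 0, 0, 0, 0.035], [0, 0, 0, 0, 0, 0, 0.035]])

```text
clock: 28.4
eef_pos: [545.0, -305.1, 161.5]
tool_rot: [3.141, 0.001, 0.083]
force: [-0.3, -0.5, -1.2]
width: 44.3
gripper_force: 62.7
```

```bash
cat >> h.py <<'E'
def held(W,d,s):
    T=(W-s["eef_pos"])@Ro.from_euler('xyz',s["tool_rot"]).as_matrix()
    m=(d>0)&(abs(T[...,2]+11)<3)&(abs(T[...,1])<30)&(T[...,0]>14)&(T[...,0]<90); P=T[m]
    q=P[abs(P[:,1])<21]; A=np.c_[q[:,:2],np.ones(len(q))]
    print("held: x end",np.percentile(P[:,0],99.5).round(1),"z top",np.median(P[:,2]).round(1),"tilt",np.linalg.lstsq(A,q[:,2],rcond=None)[0].round(3),"rect",cv2.minAreaRect(P[P[:,0]>25][:,:2].astype(np.float32)))
E
python3 - <<'E'
from h import *
s=st(); im,d,W,C=wr("w11"); held(W,d,s)
for P,r,t in white_rects(im,W,20,29,(560,700,-420,-200)): print(np.round(r[0],1),np.round(r[1],1),round(r[2],1),P[:,2].mean(),t)
E
```

```text
t 28.4 q [ 0.91  0.78 -0.77  1.65  0.63  0.98 -1.57] p [ 545.  -305.1  161.5] rpy [3.141e+00 1.000e-03 8.300e-02] F [-0.3 -0.5 -1.2] w 44.3 g 62.7
held: x end 41.7 z top -12.1 tilt [  0.026   0.022 -12.805] rect ((33.43231201171875, -1.4722270965576172), (46.18223571777344, 16.8627872467041), 89.99373626708984)
[ 638.3 -303.3] [ 15.9 150. ] 4.3 24.422612643957326 [ 228   95  201   24 4513]
```

>>> move_arm(steps=[[0, 0, 0, 0.02, -0.001, 0, 0.035], [0, 0, 0, 0.02, -0.001, -0.03, 0.035], [0, 0, 0, 0, 0, -0.04, 0.035], [0, 0, 0, 0, 0, -0.04, 0.035], [0, 0, 0, 0, 0, -0.03, 0.035]])

```text
clock: 28.95
eef_pos: [584.3, -307.6, 19.2]
tool_rot: [3.141, 0.002, 0.082]
force: [-0.9, -0.9, -1.5]
width: 43.5
gripper_force: 62.7
```

>>> move_arm(steps=[[0, 0, 0, 0, 0, -0.01, 0.035], [0, 0, 0, 0, 0, -0.005, 0.035], [0, 0, 0, 0, 0, 0, 0.035], [0, 0, 0, 0, 0, 0, 0.035]])

```text
clock: 29.35
eef_pos: [586.4, -309.1, 8.0]
tool_rot: [3.139, -0.002, 0.08]
force: [-0.2, 0.6, -1.4]
width: 44.4
gripper_force: 62.6
```

>>> move_arm(steps=[[0, 0, 0, 0, 0.001, -0.003, 0.035], [0, 0, 0, 0, 0, -0.002, 0.035], [0, 0, 0, 0, 0, 0, 0.035], [0, 0, 0, 0.001, 0, 0, 0.035], [0, 0, 0, 0, 0, 0, 0.035]])

```text
clock: 29.85
eef_pos: [585.7, -308.0, 2.6]
tool_rot: [3.14, 0.001, 0.08]
force: [-4.3, 1.0, 6.0]
width: 44.1
gripper_force: 63.6
```

>>> move_arm(steps=[[0, 0, 0, 0.001, 0, 0, 0.035], [0, 0, 0, 0, 0, 0, 0.035]])

```text
clock: 30.05
eef_pos: [585.7, -308.0, 2.5]
tool_rot: [3.14, 0.003, 0.08]
force: [-6.1, 0.6, 9.0]
width: 44.2
gripper_force: 63.8
```

>>> move_arm(steps=[[0, 0, 0, 0, 0, 0, 0.065], [0, 0, 0, 0, 0, 0, 0.065], [0, 0, 0, 0, 0, 0, 0.065], [0, 0, 0, 0, 0, 0.02, 0.065], [0, 0, 0, 0, 0, 0.03, 0.065]])

```text
clock: 30.55
eef_pos: [585.9, -307.3, 50.9]
tool_rot: [-3.141, 0.003, 0.081]
force: [0.6, -0.5, 0.1]
width: 65.3
gripper_force: 0.0
```

>>> move_arm(steps=[[0, 0, 0, -0.03, -0.002, 0.02, 0.065], [0, 0, 0, -0.034, -0.003, 0, 0.02], [0, 0, 0, -0.03, -0.002, 0, 0], [0, 0, 0, 0, 0, 0, 0], [0, 0, 0, 0, 0, 0, 0]])

```text
clock: 31.05
eef_pos: [493.4, -315.6, 72.5]
tool_rot: [3.139, -0.001, 0.08]
force: [0.5, -0.3, 0.3]
width: 6.8
gripper_force: 0.0
```

Run:
```python
from h import *
st(); im,d,W,C=wr("w12")
for P,r,s in white_rects(im,W,8,18,(470,629,-370,-240)): print(np.round(r[0],1),np.round(r[1],1),round(r[2],1),P[:,2].mean(),s,P[:,0].max())
m=(d>0)&(W[...,2]>5)&(W[...,2]<18)&(abs(W[...,1]+312)<40)&(W[...,0]>480)&(W[...,0]<522); 
e=W[m]; print("switch y range", [ (x,e[abs(e[:,0]-x)<1][:,1].min().round(1),e[abs(e[:,0]-x)<1][:,1].max().round(1)) for x in range(514,522,2) if (abs(e[:,0]-x)<1).any()])
```

```text
t 31.05 q [ 0.93  0.84 -0.68  1.82  0.76  0.76 -1.65] p [ 493.4 -315.6   72.5] rpy [ 3.139e+00 -1.000e-03  8.000e-02] F [ 0.5 -0.3  0.3] w 6.8 g 0.0
[ 626.9 -262.6] [ 1.1 44.8] 4.7 13.158830485543339 [190   2  91   7 531] 628.9319522427867
[ 572.1 -308.1] [111.2  46.2] 5.0 14.68109696491361 [  272    11    92   214 16753] 628.9658825103589
switch y range [(516, np.float64(-314.7), np.float64(-303.2)), (518, np.float64(-322.4), np.float64(-303.0)), (520, np.float64(-322.3), np.float64(-303.0))]
```

>>> move_arm(steps=[[0, 0, 0, 0, 0.001, -0.03, 0], [0, 0, 0, 0, 0, -0.025, 0], [0, 0, 0, 0, 0, -0.01, 0], [0, 0, 0, 0, 0, -0.003, 0], [0, 0, 0, 0, 0, 0, 0]])

```text
clock: 31.6
eef_pos: [494.1, -313.5, 3.4]
tool_rot: [3.141, -0.0, 0.081]
force: [-1.0, -0.3, 0.3]
width: -0.2
gripper_force: 0.0
```

>>> move_arm(steps=[[0, 0, 0, 0.003, 0, 0, 0], [0, 0, 0, 0.002, 0, 0, 0], [0, 0, 0, 0.001, 0, 0, 0], [0, 0, 0, 0, 0, 0, 0], [0, 0, 0, 0, 0, 0, 0]])

```text
clock: 32.1
eef_pos: [499.0, -314.0, 3.3]
tool_rot: [3.14, 0.0, 0.08]
force: [0.2, -0.1, -0.7]
width: 0.3
gripper_force: 0.0
```

Run:
```python
from h import *
st()
```

```text
t 32.1 q [ 0.88  0.94 -0.6   1.82  0.85  0.65 -1.73] p [ 499.  -314.     3.3] rpy [3.14 0.   0.08] F [ 0.2 -0.1 -0.7] w 0.3 g 0.0
```

>>> move_arm(steps=[[0, 0, 0, 0.002, 0, 0, 0], [0, 0, 0, 0.001, 0, 0, 0], [0, 0, 0, 0.001, 0, 0, 0], [0, 0, 0, 0.001, 0, 0, 0], [0, 0, 0, 0, 0, 0, 0]])

```text
clock: 32.6
eef_pos: [504.2, -313.8, 3.1]
tool_rot: [3.14, 0.0, 0.08]
force: [-0.3, -0.9, -0.0]
width: 0.3
gripper_force: 0.0
```

>>> move_arm(steps=[[0, 0, 0, 0.001, 0, 0, 0], [0, 0, 0, 0.001, 0, 0, 0], [0, 0, 0, 0.001, 0, 0, 0], [0, 0, 0, 0.0005, 0, 0, 0], [0, 0, 0, 0, 0, 0, 0]])

```text
clock: 33.1
eef_pos: [507.3, -313.9, 3.0]
tool_rot: [3.14, 0.001, 0.08]
force: [-1.3, -0.4, 0.1]
width: 0.0
gripper_force: 0.6
```

>>> move_arm(steps=[[0, 0, 0, 0.001, 0, 0, 0], [0, 0, 0, 0.001, 0, 0, 0], [0, 0, 0, 0.001, 0, 0, 0], [0, 0, 0, 0, 0, 0, 0]])

```text
clock: 33.5
eef_pos: [509.2, -313.9, 2.8]
tool_rot: [3.141, 0.003, 0.08]
force: [-5.5, 1.1, 2.0]
width: 0.1
gripper_force: 2.5
```

>>> move_arm(steps=[[0, 0, 0, 0.001, 0, 0, 0], [0, 0, 0, 0.001, 0, 0, 0], [0, 0, 0, 0.001, 0, 0, 0], [0, 0, 0, 0, 0, 0, 0]])

```text
clock: 33.9
eef_pos: [512.5, -313.7, 2.9]
tool_rot: [3.141, 0.003, 0.08]
force: [-4.7, 1.0, 2.7]
width: 0.2
gripper_force: 2.4
```

>>> move_arm(steps=[[0, 0, 0, 0.001, 0, 0, 0], [0, 0, 0, 0.001, 0, 0, 0], [0, 0, 0, 0.001, 0, 0, 0], [0, 0, 0, 0, 0, 0, 0]])

```text
clock: 34.3
eef_pos: [515.7, -313.4, 2.9]
tool_rot: [3.141, 0.002, 0.08]
force: [-4.8, 0.5, 2.0]
width: -0.2
gripper_force: 2.4
```

>>> move_arm(steps=[[0, 0, 0, 0.001, 0, 0, 0], [0, 0, 0, 0.001, 0, 0, 0], [0, 0, 0, 0.001, 0, 0, 0], [0, 0, 0, 0, 0, 0, 0]])

```text
clock: 34.7
eef_pos: [516.6, -313.4, 2.7]
tool_rot: [3.141, 0.006, 0.08]
force: [-8.6, 1.7, 5.8]
width: -0.2
gripper_force: 4.3
```

>>> move_arm(steps=[[0, 0, 0, 0.001, 0, 0, 0], [0, 0, 0, 0.001, 0, 0, 0], [0, 0, 0, 0, 0, 0, 0]])

```text
clock: 35.0
eef_pos: [516.6, -313.5, 2.5]
tool_rot: [3.142, 0.01, 0.08]
force: [-11.8, 1.7, 8.5]
width: -0.0
gripper_force: 6.0
```

>>> move_arm(steps=[[0, 0, 0, -0.02, 0, 0, 0], [0, 0, 0, 0, 0, 0.03, 0], [0, 0, 0, 0.01, 0, 0.03, 0.065], [0, 0, 0, 0.04, 0.003, 0, 0.065], [0, 0, 0, 0.03, 0.002, 0, 0.065]])

```text
clock: 35.5
eef_pos: [585.8, -309.3, 65.3]
tool_rot: [3.139, -0.007, 0.08]
force: [0.3, 0.7, 0.0]
width: 43.2
gripper_force: 0.0
```

>>> move_arm(steps=[[0, 0, 0, 0, 0, 0, 0.065], [0, 0, 0, 0, 0, 0, 0.065], [0, 0, 0, 0, 0, 0, 0.065]])

```text
clock: 35.8
eef_pos: [580.7, -309.2, 62.7]
tool_rot: [3.14, 0.001, 0.08]
force: [0.3, -0.1, 0.3]
width: 64.8
gripper_force: 0.0
```

Run:
```python
from h import *
s=st(); im,d,W,C=wr("w13")
for P,r,t in white_rects(im,W,9,18,(440,628.5,-340,-280)): print(np.round(r[0],1),np.round(r[1],1),round(r[2],1),P[:,2].mean(),t,P[:,0].min(),P[:,0].max())
```

```text
t 35.8 q [ 0.82  0.94 -0.68  1.61  0.73  0.87 -1.64] p [ 580.7 -309.2   62.7] rpy [3.14e+00 1.00e-03 8.00e-02] F [ 0.3 -0.1  0.3] w 64.8 g 0.0
[ 577.9 -307.6] [102.   46.3] 4.9 14.766474791163978 [  275   187    84   156 11631] 526.8507870150669 628.4823199773166
```

>>> move_arm(steps=[[0, 0, 0, -0.001, 0.0015, -0.03, 0.065], [0, 0, 0, 0, 0, -0.025, 0.065], [0, 0, 0, 0, 0, -0.005, 0.065], [0, 0, 0, 0, 0, 0, 0.065], [0, 0, 0, 0, 0, 0, 0.065]])

```text
clock: 36.35
eef_pos: [581.2, -307.7, 4.2]
tool_rot: [3.14, -0.001, 0.08]
force: [-0.4, 0.4, -0.3]
width: 64.9
gripper_force: 0.0
```

>>> move_arm(steps=[[0, 0, 0, 0, 0, 0, 0.05], [0, 0, 0, 0, 0, 0, 0.04], [0, 0, 0, 0, 0, 0, 0.035], [0, 0, 0, 0, 0, 0, 0.035], [0, 0, 0, 0, 0, 0, 0.035]])

```text
clock: 36.85
eef_pos: [581.5, -307.8, 5.0]
tool_rot: [3.139, -0.001, 0.08]
force: [-1.1, -0.2, 6.2]
width: 44.3
gripper_force: 61.7
```

>>> move_arm(steps=[[0, 0, 0, -0.005, 0, 0.03, 0.035], [0, 0, 0, -0.01, 0, 0.04, 0.035], [0, 0, 0, -0.01, 0, 0.04, 0.035], [0, 0, 0, 0, 0.01, 0.04, 0.035], [0, 0, 0, 0, 0.02, 0.04, 0.035]])

```text
clock: 37.35
eef_pos: [554.6, -279.3, 194.8]
tool_rot: [3.139, 0.001, 0.077]
force: [0.6, -1.0, -2.0]
width: 43.8
gripper_force: 61.9
```

Run:
```python
from h import *
plan([490,-115,270],Rhang(-5),11)
```

```text
t 37.35 q [ 0.87  0.74 -0.79  1.63  0.59  1.03 -1.59] p [ 554.6 -279.3  194.8] rpy [3.139e+00 1.000e-03 7.700e-02] F [ 0.6 -1.  -2. ] w 43.8 g 61.9
rot deg total [-22.99 -22.82  78.66] 85.06 per row [-2.09  -2.075  7.151]  shift m [-0.0646  0.1643  0.0752] per row [-0.0059  0.0149  0.0068]
```

>>> move_arm(steps=[[-2.09, -2.075, 7.15, -0.0077, 0.015, 0.0075, 0.035], [-2.09, -2.075, 7.15, -0.0077, 0.015, 0.0075, 0.035], [-2.09, -2.075, 7.15, -0.0077, 0.015, 0.0075, 0.035], [-2.09, -2.075, 7.15, -0.0077, 0.015, 0.0075, 0.035], [-2.09, -2.075, 7.15, -0.0077, 0.015, 0.0075, 0.035]])

```text
clock: 37.85
eef_pos: [516.6, -201.3, 231.4]
tool_rot: [2.903, -0.094, 0.725]
force: [0.7, -0.8, -1.4]
width: 44.3
gripper_force: 61.9
```

>>> move_arm(steps=[[-2.09, -2.075, 7.15, -0.0077, 0.015, 0.0075, 0.035], [-2.09, -2.075, 7.15, -0.0077, 0.015, 0.0075, 0.035], [-2.09, -2.075, 7.15, -0.0077, 0.015, 0.0075, 0.035], [-2.09, -2.075, 7.15, -0.0077, 0.015, 0.0075, 0.035], [-2.09, -2.075, 7.15, -0.0077, 0.015, 0.0075, 0.035]])

```text
clock: 38.35
eef_pos: [477.7, -126.3, 268.5]
tool_rot: [2.659, -0.026, 1.367]
force: [0.4, -0.0, -1.0]
width: 44.1
gripper_force: 61.9
```

>>> move_arm(steps=[[-2.09, -2.075, 7.15, -0.0077, 0.015, 0.0075, 0.035], [0, 0, 0, 0, 0, 0, 0.035], [0, 0, 0, 0, 0, 0, 0.035], [0, 0, 0, 0, 0, 0, 0.035], [0, 0, 0, 0, 0, 0, 0.035]])

```text
clock: 38.85
eef_pos: [471.6, -112.6, 275.7]
tool_rot: [2.619, 0.001, 1.485]
force: [-0.4, 0.6, -2.1]
width: 44.3
gripper_force: 61.9
```

>>> move_arm(steps=[[0, 0, 0, 0, 0, 0, 0.035], [0, 0, 0, 0, 0, 0, 0.035], [0, 0, 0, 0, 0, 0, 0.035]])

```text
clock: 39.15
eef_pos: [470.9, -112.3, 275.5]
tool_rot: [2.62, 0.001, 1.487]
force: [0.9, 0.0, -1.6]
width: 43.7
gripper_force: 61.9
```

Run:
```python
from h import *
s=st(); im,d,W,C=wr("w14"); np.savez("w14.npz",W=W,d=d); st(); held(W,d,s)
T=(W-s["eef_pos"])@Ro.from_euler('xyz',s["tool_rot"]).as_matrix()
ok=(d>0)&(T[...,2]>40)
stand(W,ok,(515,615,-65,40),60)
cv2.imwrite("pics/w14c.png",cv2.resize(im[0:260,160:440],None,fx=2,fy=2,interpolation=cv2.INTER_CUBIC))
```

```text
t 39.15 q [ 1.16  0.3  -1.15  2.34  1.12  0.3  -1.01] p [ 470.9 -112.3  275.5] rpy [2.620e+00 1.000e-03 1.487e+00] F [ 0.9  0.  -1.6] w 43.7 g 61.9
t 39.2 q [ 1.16  0.3  -1.15  2.34  1.12  0.3  -1.01] p [ 470.9 -112.3  275.5] rpy [2.620e+00 1.000e-03 1.487e+00] F [ 0.9 -0.1 -1.7] w 44.1 g 61.9
held: x end 50.0 z top -9.9 tilt [  0.014   0.023 -10.445] rect ((37.72311782836914, -0.34465599060058594), (25.452699661254883, 46.18053436279297), 0.09463468939065933)
psi -3.01 fit normal tilt 30.08 n [-0.5    0.027  0.865] centre [563.  -12.9  85.2] bars (((0.5104598999023438, 27.030292510986328), (14.312878608703613, 59.918312072753906), 89.924560546875), ((0.510345458984375, -32.91022491455078), (59.40917205810547, 14.025267601013184), 0.07833799719810486))
pin 1 56 x mid 13.223356364665012 y mid 29.689997564079693 mean [13.2 29.2 16.7] top 22.4
pin -1 34 x mid 13.225254854489357 y mid -30.037089663947274 mean [ 13.3 -29.8  18.4] top 22.0
```

View pics/w14c.png

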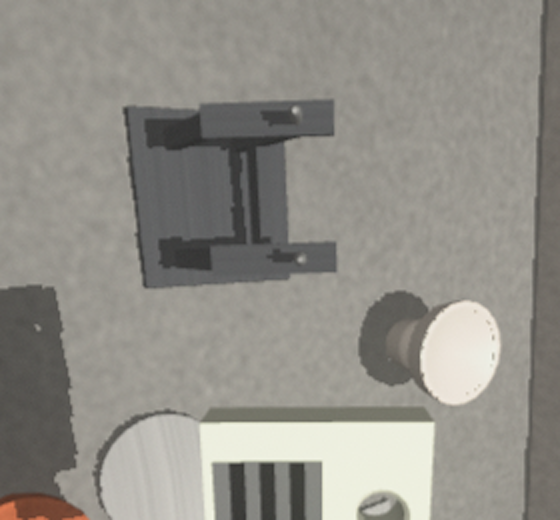

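The crop shows the small stand with its left pin tip at (296,112) and right at (301,258). The fit gives bars 60 mm apart and pins at ±30, matching the given sizes. The held label lies below in the picture, square in the grip.

Run:
```python
from h import *
hang([563,-12.9,85.2],-3.01,[.2,-.3,4.1],60,5)
```

```text
t 39.2 q [ 1.16  0.3  -1.15  2.34  1.12  0.3  -1.01] p [ 470.9 -112.3  275.5] rpy [2.620e+00 1.000e-03 1.487e+00] F [ 0.9 -0.1 -1.7] w 44.1 g 61.9
rot deg total [ 0.06 -0.11  1.81] 1.82 per row [ 0.013 -0.021  0.362]  shift m [ 0.0604  0.1009 -0.1346] per row [ 0.0121  0.0202 -0.0269]
seat normal [-0.499  0.026  0.866] home [561.2 -13.   88.9]
```

>>> move_arm(steps=[[0, 0, 0.45, 0.012, 0.025, -0.015, 0.035], [0, 0, 0.45, 0.012, 0.03, -0.025, 0.035], [0, 0, 0.45, 0.012, 0.03, -0.03, 0.035], [0, 0, 0.45, 0.012, 0.016, -0.033, 0.035], [0, 0, 0, 0.012, 0, -0.031, 0.035]])

```text
clock: 39.7
eef_pos: [519.6, -38.6, 164.6]
tool_rot: [2.624, 0.004, 1.511]
force: [0.2, -0.2, -2.3]
width: 43.6
gripper_force: 61.9
```

>>> move_arm(steps=[[0, 0, 0, 0, 0, 0, 0.035], [0, 0, 0, 0, 0, 0, 0.035], [0, 0, 0, 0, 0, 0, 0.035], [0, 0, 0, 0, 0, 0, 0.035]])

```text
clock: 40.1
eef_pos: [518.7, -42.5, 166.9]
tool_rot: [2.624, 0.007, 1.506]
force: [0.8, 0.7, -2.1]
width: 43.7
gripper_force: 61.9
```

Run:
```python
from h import *
hang([563,-12.9,85.2],-3.01,[.2,-.3,4.1],30)
```

```text
t 40.1 q [ 0.64  0.59 -0.92  2.4   1.96  0.57 -1.99] p [518.7 -42.5 166.9] rpy [2.624 0.007 1.506] F [ 0.8  0.7 -2.1] w 43.7 g 61.9
rot deg total [ 0.4  -0.34  0.72] 0.89 per row [ 0.399 -0.342  0.72 ]  shift m [ 0.0275  0.0302 -0.052 ] per row [ 0.0275  0.0302 -0.052 ]
seat normal [-0.499  0.026  0.866] home [561.2 -13.   88.9]
```

>>> move_arm(steps=[[0.2, -0.17, 0.36, 0.006, 0.015, -0.01, 0.035], [0.2, -0.17, 0.36, 0.006, 0.015, -0.016, 0.035], [0, 0, 0, 0, 0, 0, 0.035], [0, 0, 0, 0, 0, 0, 0.035], [0, 0, 0, 0, 0, 0, 0.035]])

```text
clock: 40.6
eef_pos: [530.3, -12.8, 139.8]
tool_rot: [2.62, -0.0, 1.518]
force: [-1.0, -0.0, -1.2]
width: 44.0
gripper_force: 62.0
```

Run:
```python
from h import *
hang([563,-12.9,85.2],-3.01,[.2,-.3,4.1],30)
```

```text
t 40.6 q [ 0.56  0.69 -0.93  2.4   2.02  0.69 -2.08] p [530.3 -12.8 139.8] rpy [ 2.62  -0.     1.518] F [-1.  -0.  -1.2] w 44.0 g 62.0
rot deg total [-0.03 -0.11  0.02] 0.12 per row [-0.033 -0.113  0.021]  shift m [ 0.0159  0.0006 -0.025 ] per row [ 0.0159  0.0006 -0.025 ]
seat normal [-0.499  0.026  0.866] home [561.2 -13.   88.9]
```

>>> move_arm(steps=[[0, 0, 0, 0.008, 0, -0.012, 0.035], [0, 0, 0, 0.008, 0, -0.013, 0.035], [0, 0, 0, 0, 0, 0, 0.035], [0, 0, 0, 0, 0, 0, 0.035], [0, 0, 0, 0, 0, 0, 0.035]])

```text
clock: 41.1
eef_pos: [546.0, -12.0, 114.5]
tool_rot: [2.621, -0.002, 1.519]
force: [0.1, 0.6, -0.9]
width: 44.0
gripper_force: 61.9
```

Run:
```python
from h import *
hang([563,-12.9,85.2],-3.01,[.2,-.3,4.1],15)
```

```text
t 41.1 q [ 0.54  0.77 -0.92  2.38  2.07  0.73 -2.1 ] p [546.  -12.  114.5] rpy [ 2.621e+00 -2.000e-03  1.519e+00] F [ 0.1  0.6 -0.9] w 44.0 g 61.9
rot deg total [-0.1  -0.17 -0.05] 0.2 per row [-0.096 -0.165 -0.048]  shift m [ 0.0077 -0.0006 -0.0126] per row [ 0.0077 -0.0006 -0.0126]
seat normal [-0.499  0.026  0.866] home [561.2 -13.   88.9]
```

>>> move_arm(steps=[[0, 0, 0, 0.002, -0.0004, -0.003, 0.035], [0, 0, 0, 0.002, -0.0002, -0.003, 0.035], [0, 0, 0, 0.002, 0, -0.003, 0.035], [0, 0, 0, 0.0017, 0, -0.0036, 0.035], [0, 0, 0, 0, 0, 0, 0.035]])

```text
clock: 41.6
eef_pos: [553.9, -12.2, 100.3]
tool_rot: [2.623, -0.002, 1.519]
force: [-0.9, -0.1, -1.4]
width: 43.9
gripper_force: 62.0
```

>>> move_arm(steps=[[0, 0, 0, 0.0015, 0, -0.0026, 0.035], [0, 0, 0, 0.0015, 0, -0.0026, 0.035], [0, 0, 0, 0.0015, 0, -0.0026, 0.035], [0, 0, 0, 0, 0, 0, 0.035], [0, 0, 0, 0, 0, 0, 0.035]])

```text
clock: 42.1
eef_pos: [558.3, -12.2, 93.1]
tool_rot: [2.622, -0.002, 1.519]
force: [-0.5, -0.3, -1.8]
width: 43.8
gripper_force: 62.0
```

Run:
```python
from h import *
hang([563,-12.9,85.2],-3.01,[.2,-.3,4.1],0)
```

```text
t 42.1 q [ 0.53  0.83 -0.9   2.36  2.11  0.77 -2.11] p [558.3 -12.2  93.1] rpy [ 2.622e+00 -2.000e-03  1.519e+00] F [-0.5 -0.3 -1.8] w 43.8 g 62.0
rot deg total [-0.14 -0.22 -0.06] 0.27 per row [-0.14  -0.221 -0.055]  shift m [ 0.0029 -0.0008 -0.0042] per row [ 0.0029 -0.0008 -0.0042]
seat normal [-0.499  0.026  0.866] home [561.2 -13.   88.9]
```

>>> move_arm(steps=[[0, 0, 0, 0.001, -0.0005, -0.0015, 0.035], [0, 0, 0, 0.001, 0, -0.0015, 0.035], [0, 0, 0, 0.0005, 0, -0.001, 0.035], [0, 0, 0, 0, 0, 0, 0.035]])

```text
clock: 42.5
eef_pos: [561.0, -12.9, 89.3]
tool_rot: [2.621, -0.002, 1.519]
force: [-0.6, 0.1, 0.1]
width: 43.9
gripper_force: 62.2
```

>>> move_arm(steps=[[0, 0, 0, 0.0005, 0, -0.001, 0.035], [0, 0, 0, 0, 0, 0, 0.035], [0, 0, 0, 0, 0, 0, 0.035]])

```text
clock: 42.8
eef_pos: [561.0, -12.9, 89.1]
tool_rot: [2.62, -0.001, 1.52]
force: [-7.5, -1.8, 11.8]
width: 43.6
gripper_force: 63.5
```

Firm seat contact. I'll release, back off along the seat normal, and check both labels.

>>> move_arm(steps=[[0, 0, 0, 0, 0, 0, 0.05], [0, 0, 0, 0, 0, 0, 0.06], [0, 0, 0, 0, 0, 0, 0.06], [0, 0, 0, 0, 0, 0, 0.06]])

```text
clock: 43.2
eef_pos: [561.5, -12.7, 88.1]
tool_rot: [2.622, -0.002, 1.519]
force: [-0.3, -0.4, 0.7]
width: 60.0
gripper_force: 0.0
```

>>> move_arm(steps=[[0, 0, 0, -0.005, 0, 0.0087, 0.06], [0, 0, 0, -0.01, 0, 0.0173, 0.06], [0, 0, 0, -0.02, 0, 0.0346, 0.06], [0, 0, 0, -0.02, 0, 0.0346, 0.06], [0, 0, 0, -0.02, 0, 0.0346, 0.06]])

```text
clock: 43.7
eef_pos: [484.8, -12.1, 218.8]
tool_rot: [2.623, -0.003, 1.52]
force: [0.3, -0.8, -0.3]
width: 60.1
gripper_force: 0.0
```

>>> move_arm(steps=[[0, 0, 0, 0, -0.03, 0.02, 0.07], [0, 0, 0, 0, -0.03, 0.01, 0.07], [0, 0, 0, 0, 0, 0, 0.07], [0, 0, 0, 0, 0, 0, 0.07], [0, 0, 0, 0, 0, 0, 0.07]])

```text
clock: 44.2
eef_pos: [485.6, -68.4, 245.7]
tool_rot: [2.624, -0.002, 1.521]
force: [0.1, 0.5, -0.3]
width: 70.1
gripper_force: 0.0
```

Run:
```python
from h import *
s=st(); im,d,W,C=wr("w15"); cv2.imwrite("pics/w15.png",im)
def chk(cen,psi,L,W,d):
    Q=(W-cen)@seatR(psi); m=(d>0)&(abs(Q[...,0])<30)&(abs(Q[...,1])<L/2+7)&(abs(Q[...,2]-14)<4)
    P=Q[m]; A=np.c_[P[:,:2],np.ones(len(P))]; print(len(P),cv2.minAreaRect(P[:,:2].astype(np.float32)),np.linalg.lstsq(A,P[:,2],rcond=None)[0].round(3))
chk([563,-12.9,85.2],-3.01,100,W,d); chk([597.2,344.7,85.1],-2.41,136,W,d)
for n in("top","scene"):
    im,d=eyes.get_image(n); cv2.imwrite(f"pics/{n}9.png",im); W=cloud(n,d)
    print(n); chk([563,-12.9,85.2],-3.01,100,W,d); chk([597.2,344.7,85.1],-2.41,136,W,d)
    show(n,["label_medium_centre","label_small_centre","label_large_centre","stop"])
```

```text
t 44.2 q [ 0.79  0.31 -0.87  2.38  1.47  0.26 -1.43] p [485.6 -68.4 245.7] rpy [ 2.624e+00 -2.000e-03  1.521e+00] F [ 0.1  0.5 -0.3] w 70.1 g 0.0
6413 ((-0.9608440399169922, -1.8818626403808594), (45.6676025390625, 102.63904571533203), 0.3077740967273712) [-1.7000e-02  1.0000e-03  1.4331e+01]
0 ((0.0, 0.0), (0.0, 0.0), 0.0) [0. 0. 0.]
top
570 ((0.35284996032714844, -0.49437713623046875), (102.64076232910156, 48.60088348388672), 89.45853424072266) [-7.0000e-03  3.0000e-03  1.4167e+01]
755 ((0.37334251403808594, -1.7958984375), (139.3682403564453, 49.0062370300293), 89.75983428955078) [-4.0000e-03  3.0000e-03  1.4414e+01]
label_medium_centre 0.43 [546.7 465.1   2.8]
label_small_centre 0.72 [561.3  -9.7  91.1]
label_large_centre 0.91 [593.5 342.6  90.2]
stop 0.73 [577.8  19.9  90.6]
stop 0.6 [ 629.2 -301.9   -2.5]
scene
168 ((1.7252388000488281, -2.66937255859375), (53.738792419433594, 101.62205505371094), 0.2909720242023468) [-3.000e-02  3.000e-03  1.325e+01]
242 ((-0.3813972473144531, -3.291778564453125), (57.834537506103516, 138.04124450683594), 1.1761502027511597) [-2.2000e-02 -3.0000e-03  1.2798e+01]
label_small_centre 0.68 [561.2 -12.   90. ]
label_large_centre 0.87 [592.1 344.5  90.2]
stop 0.82 [ 634.2 -303.3   -4.5]
```

View pics/w15.png

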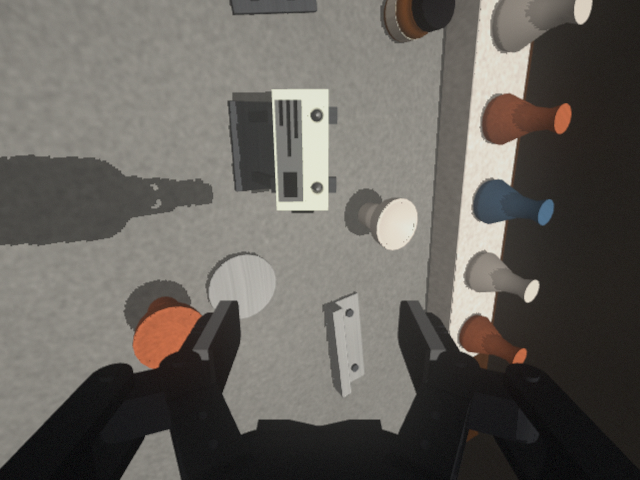

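View pics/top9.png

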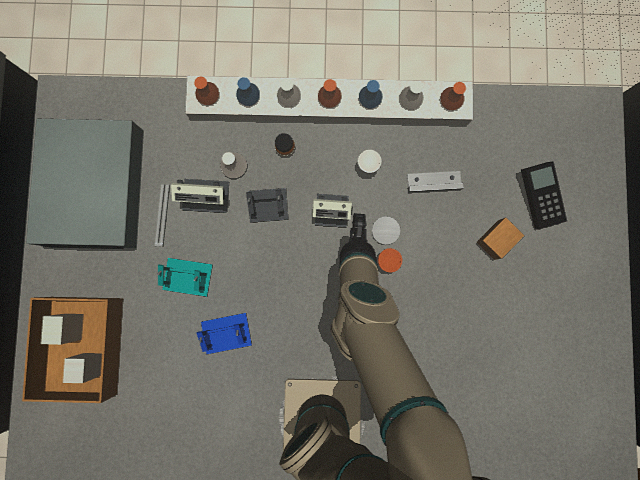

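The wrist view shows the small label home on its stand, with pins through the holes at (318,115) and (317,187) and a measured offset of about 1 mm. The top view shows both labels hung, the medium stand at (267,205) empty, no medium label anywhere, and the bystanders where they were. I'll hand in the job.

```bash
python3 -c "
from h import *
print(ctrl.finish_job())"
```

```text
the job is handed in; nothing more can be done
None
```

The small and large labels are switched on and hanging home on their own stands, there was no medium label on the counter, and the job is handed in; the hand-in call returned no verdict.

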